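# Lock the stop into the lid rest and park the canister lid on it

### The job

Set up the sloping lid rest and open the canister: take the red stop out of its wooden block, drop its T-foot squarely down through the slot in the sloping plate, and twist it a quarter turn so that it is locked with its red bar lying across the slope. Then lift the lid off the white canister by its loop and lay it, right way up and flat, on the sloping plate above the bar, resting against the bar. Let go of everything, and leave the canister standing and the other things on the worktop where they are.

Things in the scene. Friction and masses are not known exactly. Their poses are not given: they have to be found in the camera images.
- plate: brushed steel plate of the fixed lid rest (wooden frame): 206 mm up the slope, 152 wide, 6 thick, at 30 degrees to the worktop, low edge toward the robot. Origin: slot centre on its upper face, 46 mm above the worktop. x up the slope, y left along the slot, z square out of the plate, leaning to the robot. Runs x = -38 to 168, y = -76 to 76 mm. The rest's yaw varies by 0.2 rad
- slot (a point): the slot's centre on the plate's upper face. The slot goes right through the plate, 16 mm wide in the plate's x, 84 mm long in its y. Below it is a closed channel 58 mm wide in x, 15 mm deep under the plate, in which the stop's foot can turn freely either way
- stop: loose red plastic bar 110 mm long (x), 18 wide (y), 30 high, about 90 g, with a steel T-foot under its middle. Origin: centre of the bar's underside; z up out of its top. It starts upright in the block, underside 32 mm above the worktop. Seated, the bar's underside lies on the plate; turned a quarter turn either way, bar across the slope, it cannot lift out
- stop_foot (a point): centre of the underside of the stop's T-foot, 15 mm below the bar's underside. The foot is 46 mm long along the stop's y (square to the bar), 12 mm wide in x, 7 mm thick, on a round neck 11 mm thick and 8 mm long. It enters the slot when the bar points up and down the slope
- block: fixed wooden block 84 x 76 x 26 mm with a hole 19 x 53 mm through its top in which the stop stands loosely. Origin: centre of its underside; x along the stop's bar. It stands on the glass hob left of the rest or on the cork mat right of it (both 6 mm above the worktop), the canister on the other
- canister: open white enamel canister, 131 mm across, 137 mm high, about 0.7 kg, loose. Origin: the centre of its underside, z up
- lid: white enamel lid, a shallow cone 138 mm across at its flat underside, 29 mm high in the middle, 56 mm with its loop handle; 0.14 kg, loose, resting flat on the canister's rim. Origin: centre of the flat underside, z up. The loop stands in the y-z plane over the middle
- lid_loop (a point): crown of the lid's loop handle, 49 mm above the lid's underside. The loop spans y = -27 to 27 mm of the lid, 8 to 10 mm thick in x; its crown reaches from 42 to 56 mm above the underside between y = -18 and 18 mm. Pinch it along the lid's x
- tin: low food tin 76 mm across, 58 mm high, a bystander, behind on the left, origin under its middle
- pepper_mill: wooden pepper mill 170 mm high, a bystander, behind the rest, origin under its middle
- spice_jar: spice jar with black cap, 105 mm high, a bystander, beside the microwave, origin under its middle
- lemon: lemon, a bystander, behind the rest on the left, origin on its underside
- fork: steel fork 196 mm long, a bystander lying in front of the rest, x along it, origin on its underside
- tea_packet: red cardboard packet 132 mm high, a bystander in front of the microwave, origin under its middle

How it is judged:
By the outcome, as a careful person would: the job done as asked, in the order asked, and still so for the second after the job is handed in, with the robot touching nothing.
It also fails if it takes over 64 s, if anything falls off the work surface, if the arm or the gripper's body presses on something with over 40 N, if the wrist force passes 120 N, or if a joint passes its speed limit or range.

### The arm

A 6-joint arm with a two-finger parallel gripper is mounted at the origin on a cart in front of the work surface, level with it; the furniture and walls round the work are solid. World frame = base frame: x ahead of the robot, y to its left, z up, the work surface at z = 0. Lengths are in mm, angles in degrees, forces in N, time in s.
With the tool pointing down it reaches from about 375 to 975 mm from the base axis. Payload 3.8 kg.
Tool frame: the origin (TCP) lies at the very end of the fingers, on their centre line; the grasp point (between the pads) lies 19 mm behind it; z points along the fingers, y is the line along which they close (so a half turn about z gives the same grasp; the last joint's range is limited). The gripper opens to 88 mm and grips with 3 to 60 N. Pads are 18 mm wide; open, the fingers measure 123 mm over their backs; the gripper's body (75 mm by 187 mm) begins 45 mm behind the grasp point.
Start: joints at [73.803, 15.12, 91.902, -0, 72.978, -2.114], TCP at [164.247, 654.707, 238.706] pointing down, gripper open.
Joint ranges: [-150.88, 150.88], [-54.13, 125.18], [17.81, 147.31], [-75.09, 255.09], [0, 152.58], [-146.25, 146.25]. Speed limits (degrees/s): [147.25, 147.25, 180, 180, 180, 180].

### API

Orientations are given as a 3x3 rotation matrix whose columns are the frame's x, y, z axes.
In Python, from workcell import env gives the robot as it stands.
- The arm moves only by the shell command python3 drive.py 'ROWS'. ROWS is a JSON list of rows, 1 to 8 of them, each written [[dx, dy, dz], turn, opening]: dx, dy, dz in mm, then a turn about the tool's z in degrees, then the finger opening in mm; each row is the pose to reach, as a shift and turn from the pose commanded when the command began, along the tool's axes at that moment; what a row does not reach only later rows make up. A row lasts 1/8 s, in which the tool goes at most 62.5 mm and 10.7 degrees, less where a joint would pass 70% of its speed; a pose out of reach is approached as far as the arm can. The fingers move at their own pace and stop on an object; the grip force is fixed at half the most. Time passes only in rows, so rows that do not move let the fingers close. It prints the time, the measured TCP pose, the force, the opening and the grip force at its end. Input that does not fit is refused with a message, and nothing moves.
- env.get_obs(): the state, without advancing time (a new reading comes with each control period).
- env.camera(name): name is "scene" or "top" or "wrist"; returns the picture (400x640x3 uint8, red, green, blue); there is no depth.
- env.get_calibration(name): a dict with "intrinsics" (3x3 intrinsics, pixels), "view" (4x4, takes a point from world to camera coordinates); the wrist camera has in their place "mount" (4x4, takes a point from camera to tool coordinates, whose origin is the TCP and whose axes are the flange's). Camera axes: x right, y down, z forward; pixel columns grow to the right and rows downward; lengths in mm; the calibration is good to about 2 mm. A picture is of the moment at which its call begins: read the wrist's pose just before it. get_calibration takes no time and is no camera call.
- env.sign_off(): hands the job in; it is judged then, once.
The state is a dict: "clock": time; "joints": joint angles; "joint_vel": joint speeds; "joint_efforts": joint torques, N m; "position": TCP position; "eef_rot": TCP orientation; "force": force on the tool from outside, world axes, zero at the start; "wrist_torque": the same for the moment, N m; "width": finger opening in mm; "gripper_force": force on a finger pad.
Only numpy, scipy, OpenCV 4.12 (cv2) and the standard library are available. Lean on these libraries where they do the work, as an engineer would, in place of code of your own. Each camera call takes 0.05 s, during which the arm holds its last target. There are 200 camera calls.

## Working session

There is one attempt and no reset: what is moved stays moved. The work goes in short steps, Python scripts to look and compute and a shell command to move; the robot and the scene stay as the last step left them, time stands still between calls to the robot, and variables do not carry over. Pictures are saved under pics/ and viewed, at most 10 in all, crops included, and the job is handed in when it is done.

```bash
ls; mkdir -p pics
python3 - <<'E'
from workcell import env
import cv2,numpy as np
o=env.get_obs();print(o['clock'],o['position'],o['eef_rot'],o['width'])
for n in("scene","top"):
    im=env.camera(n);cv2.imwrite(f"pics/{n}0.png",im[:,:,::-1]);c=env.get_calibration(n);print(n,c)
print(env.get_calibration("wrist"))
E
```

```text
drive.py
pics
workcell.py
0.0 [164.05019245 654.03253884 237.38250859] [[-9.69937391e-01  2.43353706e-01 -6.56076743e-04]
 [ 2.43354566e-01  9.69934989e-01 -2.16169750e-03]
 [ 1.10294689e-04 -2.25637051e-03 -9.99997448e-01]] 88.10005382079805
scene {'intrinsics': array([[455.56187539,   0.        , 316.03034298],
       [  0.        , 455.56187539, 199.32564765],
       [  0.        ,   0.        ,   1.        ]]), 'view': array([[-9.98694149e-01, -5.10499911e-02, -1.97382595e-03,
         5.50262242e+02],
       [-4.22544386e-02,  8.47108291e-01, -5.29737771e-01,
         1.32133949e+01],
       [ 2.87151528e-02, -5.28962609e-01, -8.48159182e-01,
         1.64317988e+03],
       [ 0.00000000e+00,  0.00000000e+00,  0.00000000e+00,
         1.00000000e+00]])}
top {'intrinsics': array([[435.29490069,   0.        , 317.76397127],
       [  0.        , 435.29490069, 198.10200678],
       [  0.        ,   0.        ,   1.        ]]), 'view': array([[-2.09637374e-01, -9.77777738e-01, -1.69315578e-03,
         1.82352920e+02],
       [-9.24140717e-01,  1.98702554e-01, -3.26314618e-01,
         5.36565114e+02],
       [ 3.19399604e-01, -6.68430253e-02, -9.45259701e-01,
         1.39497783e+03],
       [ 0.00000000e+00,  0.00000000e+00,  0.00000000e+00,
         1.00000000e+00]])}
{'intrinsics': array([[309.9021456 ,   0.        , 321.04676637],
       [  0.        , 309.9021456 , 201.67482644],
       [  0.        ,   0.        ,   1.        ]]), 'mount': array([[ 1.22783157e-05, -9.55091834e-01, -2.96309954e-01,
         7.73937430e+01],
       [ 9.99998926e-01,  4.46076447e-04, -1.39639477e-03,
        -5.86830904e-03],
       [ 1.46586213e-03, -2.96309618e-01,  9.55090813e-01,
        -1.46000816e+02],
       [ 0.00000000e+00,  0.00000000e+00,  0.00000000e+00,
         1.00000000e+00]])}
```

View pics/scene0.png

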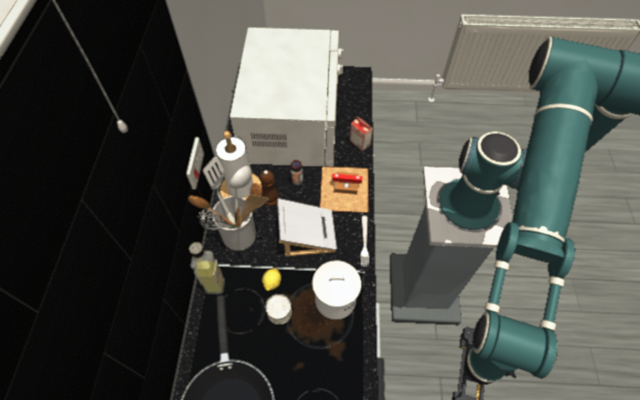

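View pics/top0.png

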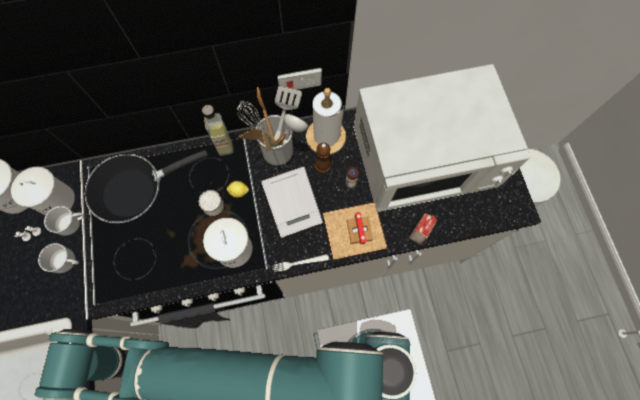

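The scene view shows the stop at (347,178) on the mat, the plate around (307,225), and the canister lid at (337,283). The top view shows the stop at (361,228), the slot at (297,219), and the lid loop at (224,238).

```bash
cat > h.py <<'E'
from workcell import env
import cv2,numpy as np
def shot(n,save=None):
    o=env.get_obs();im=env.camera(n);c=env.get_calibration(n)
    if n=="wrist":
        T=np.eye(4);T[:3,:3]=o['eef_rot'];T[:3,3]=o['position'];V=np.linalg.inv(T@c['mount'])
    else: V=c['view']
    if save: cv2.imwrite(f"pics/{save}.png",im[:,:,::-1])
    return im,(c['intrinsics'],V)
def ray(C,p):
    K,V=C;d=V[:3,:3].T@np.linalg.solve(K,[p[0],p[1],1.]);return -V[:3,:3].T@V[:3,3],d/np.linalg.norm(d)
def onplane(C,p,z):
    o,d=ray(C,p);return o+d*(z-o[2])/d[2]
def tri(obs):
    A=np.zeros((3,3));b=np.zeros(3);R=[]
    for C,p in obs:
        o,d=ray(C,p);M=np.eye(3)-np.outer(d,d);A+=M;b+=M@o;R.append((o,M))
    X=np.linalg.solve(A,b);return X,[float(np.linalg.norm(M@(X-o))) for o,M in R]
def proj(C,X):
    K,V=C;q=K@(V[:3,:3]@np.asarray(X,float)+V[:3,3]);return q[:2]/q[2]
def red(im):
    h=cv2.cvtColor(im,cv2.COLOR_RGB2HSV);return (((h[...,0]<7)|(h[...,0]>172))&(h[...,1]>150)&(h[...,2]>90)).astype(np.uint8)
def blobs(m,amin=20):
    cs,_=cv2.findContours(m,cv2.RETR_EXTERNAL,cv2.CHAIN_APPROX_NONE);return sorted([c for c in cs if cv2.contourArea(c)>amin],key=cv2.contourArea,reverse=True)
def totool(d):
    return np.array(env.get_obs()['eef_rot']).T@np.asarray(d,float)
E
python3 - <<'E'
from h import *
I={n:shot(n) for n in("scene","top")}
for n in I:
    im,C=I[n]
    for c in blobs(red(im)): print(n,cv2.minAreaRect(c))
print('stop',tri([(I['scene'][1],(347,178)),(I['top'][1],(361,228))]))
print('slot',tri([(I['scene'][1],(323,227)),(I['top'][1],(297,219))]))
print('lid',tri([(I['scene'][1],(337,279)),(I['top'][1],(224,238))]))
E
```

```text
scene ((346.46209716796875, 177.95516967773438), (29.31505584716797, 7.14191198348999), 4.763641834259033)
scene ((360.1824645996094, 125.8446044921875), (14.99594497680664, 8.137334823608398), 35.53767776489258)
top ((359.9230651855469, 227.6154022216797), (31.378582000732422, 5.4912519454956055), 78.69007110595703)
top ((422.4756164550781, 223.78050231933594), (6.0907769203186035, 16.554418563842773), 38.65980911254883)
stop (array([441.65479852, -60.87196662,  38.9990747 ]), [0.35481909436045844, 0.35481909436043013])
slot (array([519.24109998, 148.59674179,  43.72420692]), [0.5183576403540655, 0.5183576403540368])
lid (array([469.78551836, 384.6504538 , 169.13581024]), [0.9832221933613646, 0.9832221933613997])
```

```bash
python3 drive.py '[[[-40,-43,-20],0,88],[[-80,-86,-40],0,88],[[-120,-129,-65],0,88],[[-160,-172,-65],0,88],[[-200,-215,-65],0,88],[[-240,-258,-65],0,88],[[-280,-301,-65],0,88],[[-320,-344,-65],0,88]]'
python3 - <<'E'
from h import *
shot("wrist","w0")
E
python3 drive.py '[[[-40,-43,0],0,88],[[-80,-86,0],0,88],[[-120,-129,0],0,88],[[-145,-152,0],0,88],[[-145,-152,0],0,88],[[-145,-152,0],0,88]]'
python3 - <<'E'
from h import *
print(env.get_obs()['eef_rot'])
shot("wrist","w1")
E
```

```text
clock: 1.2
position: [391.4, 241.4, 303.8]
eef_rot: [[-0.97, 0.243, 0.001], [0.243, 0.97, 0.0], [-0.001, 0.0, -1.0]]
force: [0.8, 0.3, -0.4]
width: 87.7
gripper_force: 0.0
clock: 2.0
position: [494.1, 61.1, 303.4]
eef_rot: [[-0.97, 0.244, -0.001], [0.244, 0.97, 0.001], [0.001, 0.0, -1.0]]
force: [0.5, 1.7, -0.0]
width: 88.0
gripper_force: 0.0
[[-9.69889787e-01  2.43542480e-01 -9.27834321e-04]
 [ 2.43542008e-01  9.69890168e-01  5.93420151e-04]
 [ 1.04442040e-03  3.49585510e-04 -9.99999393e-01]]
```

View pics/w1.png

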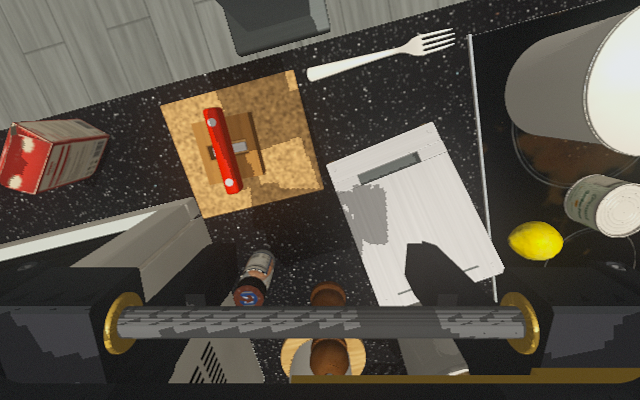

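The wrist view shows the red bar running from (213,110) to (232,190), the slot from (359,181) to (420,155), and the plate's low edge from (327,164) to (434,123). I'll take a second wrist view and measure.

```bash
cat > m.py <<'E'
from h import *
def stopends(im):
    b=blobs(red(im)); 
    # elongated blob nearest expected: longest aspect
    b=[c for c in b if max(cv2.minAreaRect(c)[1])/max(1,min(cv2.minAreaRect(c)[1]))>2.5]
    m=np.zeros(im.shape[:2],np.uint8);cv2.drawContours(m,[b[0]],-1,1,-1)
    return cv2.minAreaRect(b[0]),m
def slot(im,guess,r=60):
    g=cv2.cvtColor(im,cv2.COLOR_RGB2GRAY);x,y=map(int,guess)
    m=((g<135)&(g>0)).astype(np.uint8);n,l,s,c=cv2.connectedComponentsWithStats(m,connectivity=4)
    k=l[y,x]; 
    if k==0: return None
    ys,xs=np.where(l==k);return cv2.minAreaRect(np.c_[xs,ys].astype(np.float32)),s[k]
E
python3 drive.py '[[[16,-45,25],0,88],[[33,-91,50],0,88],[[33,-91,50],0,88],[[33,-91,50],0,88]]'
python3 - <<'E'
from m import *
a=cv2.imread("pics/w1.png")[:,:,::-1];K=env.get_calibration("wrist")
T=np.eye(4);T[:3,:3]=[[-9.69889787e-01,2.43542480e-01,-9.27834321e-04],[2.43542008e-01,9.69890168e-01,5.93420151e-04],[1.04442040e-03,3.49585510e-04,-9.99999393e-01]];T[:3,3]=[494.1,61.1,303.4]
C1=(K['intrinsics'],np.linalg.inv(T@K['mount']))
b,C2=shot("wrist","w2")
print(stopends(a)[0],stopends(b)[0])
print(slot(a,(390,169)))
gs=proj(C2,[519,148,44]);print(gs);print(slot(b,gs))
for f,im in(("c1",a),("c2",b)):
    cv2.imwrite(f"pics/{f}.png",im[...,::-1])
c1=a[90:230,180:450];c2=b[40:300,60:620]
cv2.imwrite("pics/cc.png",np.vstack([cv2.resize(c1[...,::-1],(560,290)),c2[...,::-1]]))
E
```

```text
clock: 2.55
position: [440.8, -18.7, 254.4]
eef_rot: [[-0.97, 0.243, 0.002], [0.243, 0.97, 0.001], [-0.001, 0.001, -1.0]]
force: [0.5, 0.1, -0.0]
width: 88.1
gripper_force: 0.0
((222.88902282714844, 149.98944091796875), (88.47425842285156, 18.941997528076172), 74.87599182128906) ((290.5364990234375, 183.49154663085938), (94.89071655273438, 18.213619232177734), 77.00537872314453)
(((389.02142333984375, 168.09661865234375), (11.128204345703125, 64.6216812133789), 68.0254898071289), array([358, 152,  64,  34, 706], dtype=int32))
[471.2104872  203.24189298]
(((471.5000305175781, 202.00003051757812), (12.991567611694336, 73.26775360107422), 69.44395446777344), array([435, 184,  74,  37, 927], dtype=int32))
```

View pics/cc.png

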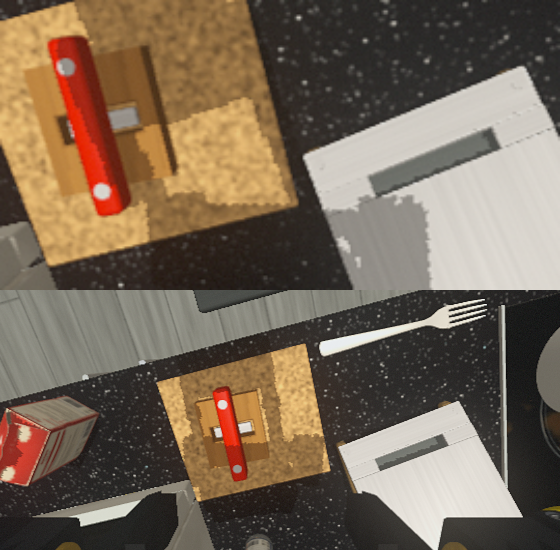

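The stop's dots sit near (211,122) and (229,182) in the first view, and (282,154) and (297,218) in the second. The slot is clean and unobstructed in both views.

Run:
```python
from m import *
a=cv2.imread("pics/w1.png")[:,:,::-1];b=cv2.imread("pics/w2.png")[:,:,::-1];K=env.get_calibration("wrist")
def cam(R,p):
    T=np.eye(4);T[:3,:3]=R;T[:3,3]=p;return (K['intrinsics'],np.linalg.inv(T@K['mount']))
C1=cam([[-9.69889787e-01,2.43542480e-01,-9.27834321e-04],[2.43542008e-01,9.69890168e-01,5.93420151e-04],[1.04442040e-03,3.49585510e-04,-9.99999393e-01]],[494.1,61.1,303.4])
o=env.get_obs();C2=cam(o['eef_rot'],o['position'])
def dots(im,gs):
    h=cv2.cvtColor(im,cv2.COLOR_RGB2HSV);m=((h[...,1]<130)&(h[...,2]>110)).astype(np.uint8)
    r=[]
    for x,y in gs:
        w=m[y-6:y+7,x-6:x+7];n,l,s,c=cv2.connectedComponentsWithStats(w);k=min(range(1,n),key=lambda k:np.hypot(*(c[k]-6)));r.append(c[k]+[x-6,y-6])
    return np.array(r)
d1=dots(a,[(211,122),(229,182)]);d2=dots(b,[(282,154),(297,218)]);print(d1,d2)
D=[tri([(C1,d1[i]),(C2,d2[i])]) for i in(0,1)];print(D)
e=D[1][0]-D[0][0];print('bar yaw',np.degrees(np.arctan2(e[1],e[0])),'mid',(D[0][0]+D[1][0])/2)
S1=slot(a,(390,169))[0];S2=slot(b,(471,203))[0]
print('slot',tri([(C1,S1[0]),(C2,S2[0])]))
def ends(S):
    p=cv2.boxPoints(S);p=p[np.argsort(p[:,0])];return p[:2].mean(0),p[2:].mean(0)
E1,E2=ends(S1),ends(S2)
E=[tri([(C1,E1[i]),(C2,E2[i])]) for i in(0,1)];print(E);e=E[1][0]-E[0][0];print('slot y yaw',np.degrees(np.arctan2(e[1],e[0])),np.linalg.norm(e))
# plate low corners
for nm,p,q in(("lowR",(327,164),(398,197)),("lowL",(434,123),(519,152))): print(nm,tri([(C1,p),(C2,q)]))
h=cv2.cvtColor(b,cv2.COLOR_RGB2HSV)
print('tool y yaw',np.degrees(np.arctan2(o['eef_rot'][1][1],o['eef_rot'][0][1])),o['position'],o['joints'])
```

```text
[[211.25396825 121.84126984]
 [228.53846154 181.86538462]] [[282.29487179 154.21794872]
 [297.         218.5       ]]
[(array([404.93229115, -52.8286822 ,  66.46546719]), [0.25619615063033185, 0.2561961506304074]), (array([479.94446545, -56.920255  ,  66.78752102]), [0.23769556536361527, 0.23769556536362932])]
bar yaw -3.1221301964009385 mid [442.4383783 -54.8744686  66.6264941]
slot (array([516.15345908, 146.72029923,  49.07975836]), [0.026861937298040876, 0.026861937298023754])
[(array([522.7955742 , 105.31906743,  48.19440643]), [0.1323718922082017, 0.13237189220814446]), (array([509.79016666, 187.02688095,  49.66523549]), [0.03313237189477991, 0.03313237189486547])]
slot y yaw 99.04388527310485 82.74944564462656
lowR (array([496.34530321,  67.96493406,  25.17761533]), [1.155422788026428, 1.1554227880264363])
lowL (array([477.15362263, 220.31858913,  22.74093868]), [0.19840464953036663, 0.19840464953040726])
tool y yaw 75.99631147839823 [441.36204254 -18.6307743  254.8537468 ] [-5.67451263e+00 -1.16522776e+01  1.17727082e+02  3.52664606e-02
  7.37944779e+01 -8.16805708e+01]
```

Run:
```python
from m import *
K=env.get_calibration("wrist");o=env.get_obs();T=np.eye(4);T[:3,:3]=o['eef_rot'];T[:3,3]=o['position'];C=(K['intrinsics'],np.linalg.inv(T@K['mount']))
print(onplane(C,(158,150),132),onplane(C,(158,150),100),onplane(C,(245,232),0),onplane(C,(245,232),200))
c=env.get_calibration('top');C=(c['intrinsics'],c['view']);print(onplane(C,(388,206),0),onplane(C,(418,217),132))
d=totool(np.array([442.4,-54.9,110])-o['position']);print(d)
```

```text
[ 367.97607368 -145.74859069  132.        ] [ 368.22004399 -163.11161112  100.        ] [ 504.80209461 -144.35946078    0.        ] [435.48405705 -72.2836986  200.        ]
[ 510.62593102 -182.10327346    0.        ] [ 416.33908049 -237.18527441  132.        ]
[ -9.46914503 -35.0727141  144.84261137]
```

```bash
python3 drive.py '[[[-5,-18,50],-5,88],[[-9.5,-35,100],-10.9,88],[[-9.5,-35,125],-10.9,88],[[-9.5,-35,125],-10.9,88],[[-9.5,-35,125],-10.9,88]]'
python3 - <<'E'
from m import *
b,C=shot("wrist","w3");print(stopends(b)[0]);print(proj(C,[404.9,-52.8,66]),proj(C,[479.9,-56.9,66]),proj(C,[404.9,-52.8,62]))
o=env.get_obs();print(totool(np.array([442.4,-54.9,41])-o['position']),np.degrees(np.arctan2(o['eef_rot'][1][1],o['eef_rot'][0][1])))
E
```

```text
clock: 3.22
position: [443.0, -55.5, 130.4]
eef_rot: [[-0.999, 0.054, 0.003], [0.054, 0.999, -0.0], [-0.003, -0.0, -1.0]]
force: [0.5, 0.5, 0.8]
width: 88.5
gripper_force: 0.0
((321.0, 207.5), (141.0, 24.0), 90.0)
[322.29093803 165.23809822] [322.13214238 263.29747456] [322.2791112  164.16950937]
[ 1.17985672  0.76381032 89.79886546] 86.88645862814583
```

View pics/w3.png

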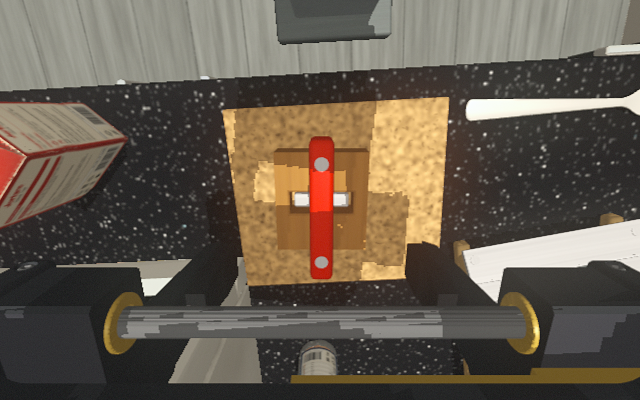

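The bar is vertical and centred between the fingers, with its dots at (321,164) and (321,262), so I'll descend and grip.

```bash
python3 drive.py '[[[1,0,40],0,60],[[1,0,70],0,50],[[1,0,89],0,40],[[1,0,89],0,10],[[1,0,89],0,10],[[1,0,89],0,10],[[1,0,89],0,10]]' && python3 drive.py '[[[0,0,0],0,10],[[0,0,-30],0,10],[[0,0,-60],0,10],[[0,0,-90],0,10],[[0,0,-90],0,10]]'
```

```text
clock: 4.15
position: [441.0, -56.1, 40.7]
eef_rot: [[-0.998, 0.056, 0.002], [0.056, 0.998, -0.0], [-0.002, -0.0, -1.0]]
force: [-0.1, -0.3, 0.4]
width: 20.1
gripper_force: 0.0
clock: 4.78
position: [442.1, -56.4, 131.8]
eef_rot: [[-0.998, 0.056, 0.005], [0.056, 0.998, -0.001], [-0.005, -0.001, -1.0]]
force: [0.5, -0.1, -1.7]
width: 18.0
gripper_force: 30.0
```

Run:
```python
from m import *
c=env.get_calibration('top');C=(c['intrinsics'],c['view'])
for n,p,z in(("crockfront",(278,162),0),("crocktop",(275,125),150),("tin",(210,203),58),("lemon",(237,189),25),("mill",(322,160),85),("bottle",(226,150),0),("jar",(352,178),50)): print(n,onplane(C,p,z))
# lid edge ref, plate left edge point
y=np.radians(98);Y=np.array([np.cos(y),np.sin(y),0]);X=np.array([Y[1],-Y[0],0])
S=np.array([517,146.7,46.5])
P=S+X*100*np.cos(np.pi/6)+[0,0,50]+Y*76
print('edge pt',P,'pivot xy',P+Y*48,'proj top',proj(C,P))
im,_=shot('top');cv2.imwrite('pics/t.png',im)
o=env.get_obs();print(o['position'],totool(P+Y*48+[0,0,30]-o['position']))
w,Cw=shot('wrist','w4')
print(stopends(w)[0])
```

```text
crockfront [764.22001102 174.68730619   0.        ]
crocktop [836.09124514 158.65691867 150.        ]
tin [634.92419615 433.59159923  58.        ]
lemon [679.85152403 337.83212044  25.        ]
mill [700.65713711  20.83054738  85.        ]
bottle [854.10522791 357.79214509   0.        ]
jar [624.94420805 -72.43092403  50.        ]
edge pt [592.18257474 234.01311732  96.5       ] pivot xy [585.50226589 281.54598462  96.5       ] proj top [267.44520277 199.37339969]
[440.70723102 -56.11380611 130.1413655 ] [-125.78968914  345.18913318    3.79636337]
((321.0, 231.5), (147.0, 40.0), 90.0)
```

```bash
python3 drive.py '[[[-16,40,-40],10,10],[[-31,85,-65],20,10],[[-47,130,-65],30,10],[[-62,173,-65],40,10],[[-78,216,-65],50,10],[[-94,260,-65],60,10],[[-110,300,-65],70,10],[[-126,345,-65],79,10]]' && python3 drive.py '[[[0,0,0],0,10],[[0,0,0],0,10]]'
python3 - <<'E'
from m import *
o=env.get_obs();print(np.degrees(np.arctan2(o['eef_rot'][1][1],o['eef_rot'][0][1])),o['joints'],totool(np.array([585.5,281.5,115])-o['position']))
shot('wrist','w5')
E
```

```text
clock: 5.88
position: [584.3, 282.1, 191.4]
eef_rot: [[-0.131, 0.991, -0.004], [0.991, 0.131, -0.002], [-0.002, -0.004, -1.0]]
force: [0.3, -0.1, -1.1]
width: 17.8
gripper_force: 30.0
clock: 6.12
position: [583.8, 280.8, 192.1]
eef_rot: [[-0.138, 0.99, -0.004], [0.99, 0.138, -0.002], [-0.002, -0.004, -1.0]]
force: [-0.3, -0.6, -1.2]
width: 17.7
gripper_force: 30.0
7.914821061768968 [ 2.34962950e+01  1.41763096e+01  9.80921727e+01 -2.90268048e-02
  6.79912512e+01  1.55922098e+01] [ 0.62458525  2.15481377 77.07259674]
```

View pics/w5.png

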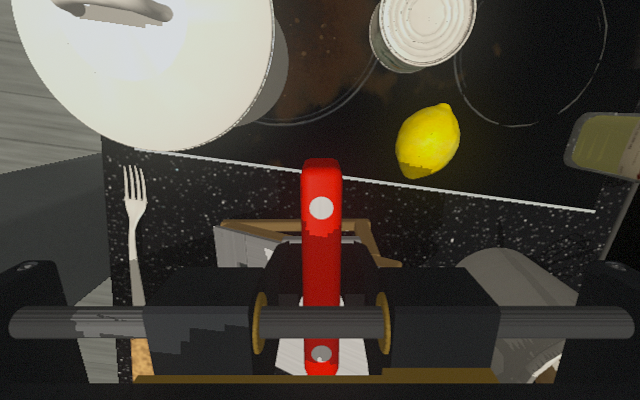

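The bar is held straight, with its dots at (321,208) and (321,354). The plate's left edge lies under its far end, so I'll press down to tilt the bar in the grip.

```bash
python3 drive.py '[[[0,2,40],0,10],[[0,2,80],0,10],[[0,2,88],0,10],[[0,2,93],0,10],[[0,2,93],0,10]]' ; python3 drive.py '[[[0,0,5],0,10],[[0,0,10],0,10],[[0,0,14],0,10],[[0,0,14],0,10]]'
python3 - <<'E'
from m import *
w,C=shot('wrist','w6');print(stopends(w)[0]); print(proj(C,[592,234,96.5]))
E
```

```text
clock: 6.8
position: [585.1, 280.4, 102.4]
eef_rot: [[-0.135, 0.991, -0.004], [0.991, 0.135, -0.002], [-0.001, -0.005, -1.0]]
force: [-6.1, -1.8, 2.8]
width: 17.8
gripper_force: 29.9
clock: 7.3
position: [585.4, 281.8, 89.3]
eef_rot: [[-0.135, 0.991, -0.003], [0.991, 0.135, 0.001], [0.001, -0.003, -1.0]]
force: [-6.9, 1.9, 4.1]
width: 17.9
gripper_force: 29.9
((322.0011901855469, 232.62274169921875), (38.203975677490234, 145.79124450683594), 1.5622248649597168)
[322.59377923 344.54161218]
```

View pics/w6.png

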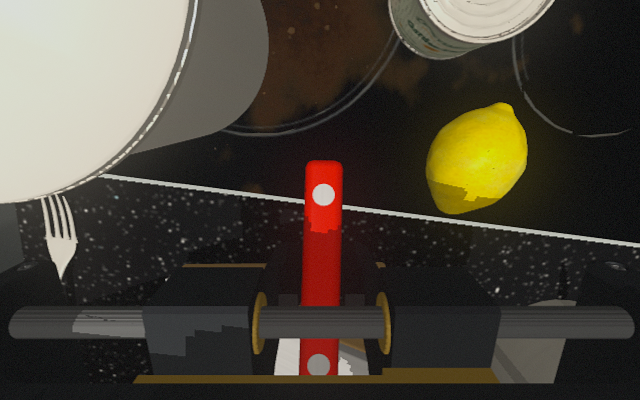

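The dots moved to (323,194) and (319,366), so the bar is tilting as planned. I'll keep pressing and track the tilt.

```bash
cat > tilt.py <<'E'
from m import *
from scipy.optimize import least_squares
K=env.get_calibration("wrist");Ci=(K['intrinsics'],np.linalg.inv(K['mount']))
def pred(q):  # q: theta (deg), bar underside-centre in tool x,z ; tool frame, bar end +x/-x ; -tool x end raised
    t=np.radians(q[0]);ux=np.array([-np.cos(t),0,-np.sin(t)]);uz=np.array([np.sin(t),0,-np.cos(t)]) # bar x(uphill), bar z
    return ux,uz
def find(im):
    r,m=stopends(im);h=cv2.cvtColor(im,cv2.COLOR_RGB2HSV);g=((h[...,1]<110)&(h[...,2]>90)&(m>0)).astype(np.uint8)
    n,l,s,c=cv2.connectedComponentsWithStats(g);k=[(c[i],s[i,4]) for i in range(1,n) if s[i,4]>40];return r,k
def fit(rows,pz=-11.,piv=19.):
    # rows: (row of dot at +tool x (low) , row of dot at -tool x (raised)); pivot at tool (px,0,pz)
    def f(q):
        ux,uz=pred(q);p=np.array([q[1],0,pz]);c=p-uz*piv
        return [proj(Ci,c+uz*30+ux*s)[1]-r for s,r in((-37.5,rows[0]),(37.5,rows[1]))]
    return least_squares(f,[5.,0.]).x
E
python3 - <<'E'
from tilt import *
print(fit((208,354)),fit((194,366)))
E
python3 drive.py '[[[0,0,4],0,10],[[0,0,8],0,10],[[0,0,10.5],0,10],[[0,0,10.5],0,10]]'
python3 - <<'E'
from tilt import *
w,C=shot('wrist','w7');print(find(w))
E
```

```text
[ 1.38684205 -2.59847444] [30.2800811  -2.88549572]
clock: 7.85
position: [585.9, 281.3, 79.0]
eef_rot: [[-0.135, 0.991, -0.002], [0.991, 0.135, 0.0], [0.0, -0.002, -1.0]]
force: [-7.0, -0.2, 4.5]
width: 17.5
gripper_force: 29.9
(((321.1715087890625, 234.06675720214844), (38.193687438964844, 142.57643127441406), 1.0416266918182373), [(array([322.94277108, 192.11445783]), np.int32(332))])
```

Run:
```python
from tilt import *
for t in(0,10,20,30,40):
    ux,uz=pred([t]);p=np.array([-2.7,0,-11]);c=p-uz*19
    print(t,[proj(Ci,c+uz*30+ux*s)[1].round(1) for s in(-55,-37.5,37.5)])
a,b,c=[cv2.imread(f"pics/w{i}.png")[130:400,250:390] for i in(5,6,7)]
cv2.imwrite("pics/abc.png",cv2.resize(np.hstack([a,b,c]),None,fx=1.9,fy=1.9))
```

```text
0 [np.float64(168.6), np.float64(209.5), np.float64(353.2)]
10 [np.float64(161.8), np.float64(201.8), np.float64(359.2)]
20 [np.float64(159.5), np.float64(197.0), np.float64(363.0)]
30 [np.float64(160.9), np.float64(195.1), np.float64(364.1)]
40 [np.float64(165.4), np.float64(195.7), np.float64(362.0)]
```

View pics/abc.png

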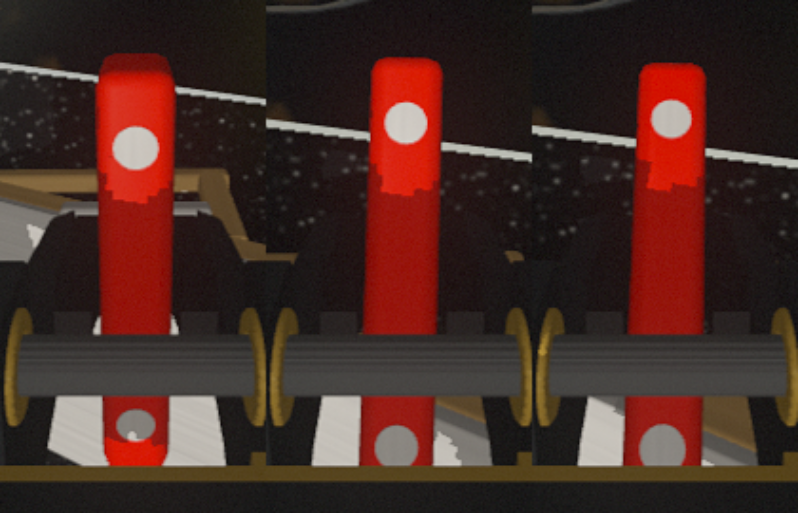

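The three crops show the bar's near end shrinking and its far end growing, so it is tilting. Dot rows say little near 30°, so I'll use the widths as depth cues.

```bash
cat >> tilt.py <<'E'
def widths(im,rows):
    m=red(im)|((cv2.cvtColor(im,cv2.COLOR_RGB2HSV)[...,1]<110).astype(np.uint8)*0)
    r=[]
    for y in rows:
        w=[]
        for yy in range(y-3,y+4):
            xs=np.where(red(im)[yy,270:380])[0]
            if len(xs):w.append(xs.max()-xs.min()+1)
        r.append(float(np.median(w)))
    return r
def pw(t,px=-2.7,pz=-11.,piv=19.,ss=(-50,-20,37.5)):
    ux,uz=pred([t]);c=np.array([px,0,pz])-uz*piv;o=[]
    for s in ss:
        A=c+uz*29+ux*s;a=proj(Ci,A+[0,9,0]);b=proj(Ci,A-[0,9,0]);o.append((round(float(a[1])),round(float(abs(a[0]-b[0])),1)))
    return o
E
python3 - <<'E'
from tilt import *
for i in(5,6,7):
    im=cv2.imread(f"pics/w{i}.png")[:,:,::-1]
    h=red(im);print(i,[(y,widths(im,[y])[0]) for y in(170,180,192,208,240,250,366)],'top',np.where(h[:,322])[0].min())
for t in(0,15,20,25,30,35,40): print(t,pw(t,ss=(-50,-40,-37.5,-20,-15,37.5)))
E
```

```text
5 [(170, 39.0), (180, 42.0), (192, 42.0), (208, 41.0), (240, 39.0), (250, 39.0), (366, 33.0)] top 158
6 [(170, 38.0), (180, 38.0), (192, 39.0), (208, 38.0), (240, 37.0), (250, 38.0), (366, 39.0)] top 160
7 [(170, 35.0), (180, 36.0), (192, 36.0), (208, 37.0), (240, 37.0), (250, 37.0), (366, 41.0)] top 163
0 [(180, 43.5), (203, 42.5), (209, 42.3), (246, 40.7), (256, 40.3), (352, 36.2)]
15 [(171, 39.7), (193, 39.6), (199, 39.5), (237, 39.4), (248, 39.3), (360, 38.7)]
20 [(170, 38.5), (192, 38.6), (197, 38.6), (235, 38.9), (246, 38.9), (362, 39.6)]
25 [(170, 37.4), (191, 37.7), (196, 37.8), (233, 38.4), (244, 38.6), (363, 40.5)]
30 [(171, 36.3), (191, 36.8), (196, 36.9), (231, 37.9), (242, 38.2), (363, 41.5)]
35 [(173, 35.3), (191, 35.9), (196, 36.1), (230, 37.4), (241, 37.8), (363, 42.4)]
40 [(175, 34.3), (192, 35.1), (197, 35.4), (229, 36.9), (239, 37.4), (362, 43.3)]
```

The width ratios give about 17° and then about 31°, which matches the geometry. The bar now sits at about 30°, so I'll lift it and bring it over the slot.

```bash
python3 drive.py '[[[0,0,-45],0,10],[[0,0,-90],-10,10],[[-20,-21,-100],-20,10],[[-41,-42,-100],-30,10],[[-62,-64,-100],-40,10],[[-82,-85,-100],-50,10],[[-103,-107,-100],-60,10],[[-123.5,-128,-100],-70,10]]' >/dev/null; python3 drive.py '[[[0,0,0],-10,10],[[0,0,20],-20,10],[[0,0,50],-20,10],[[0,0,75],-20,10],[[0,0,75],-20,10]]'
python3 - <<'E'
from tilt import *
w,C=shot('wrist','w8');o=env.get_obs();R=o['eef_rot'];print(o['position'],np.degrees(np.arctan2(R[1][1],R[0][1])),find(w)[1])
print([proj(C,p).round(1) for p in([522.8,105.3,46],[509.8,187,46],[517,147,46])])
E
```

```text
clock: 9.52
position: [475.7, 141.2, 101.5]
eef_rot: [[-0.991, -0.136, -0.003], [-0.136, 0.991, -0.001], [0.003, -0.0, -1.0]]
force: [0.7, -0.2, -0.4]
width: 17.9
gripper_force: 29.8
[476.94613807 141.56384905 102.78358108] 97.79577824002314 [(array([322.02985075, 192.15820896]), np.int32(335))]
[array([264. , 275.6]), array([376.7, 273.6]), array([321.3, 275.6])]
```

View pics/w8.png

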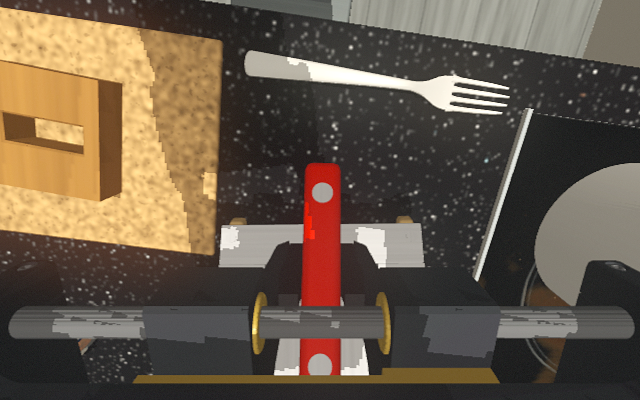

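Run:
```python
from tilt import *
o=env.get_obs();K=env.get_calibration("wrist");T=np.eye(4);T[:3,:3]=o['eef_rot'];T[:3,3]=o['position'];C=(K['intrinsics'],np.linalg.inv(T@K['mount']))
im=cv2.imread("pics/w8.png");g=cv2.cvtColor(im,cv2.COLOR_BGR2GRAY)
for c in(228,234,375,382,410,415): print(c,g[216:246,c].tolist())
X=np.array([np.cos(np.radians(8)),np.sin(np.radians(8)),0]);Y=np.array([-X[1],X[0],0])
for p in((220,226),(421,224)):
    for z in(27,22): P=onplane(C,p,z);print(p,z,P,P@X,P@Y)
S=np.array([516.7,147,46]);print('S',S@X,S@Y,'TCP',o['position']@X,o['position']@Y)
for nm,pos,R,rect in (("w2",[441.36204254,-18.6307743,254.8537468],None,(471.5,202.0)),("w1",[494.1,61.1,303.4],None,(389.02,168.1))):
    T[:3,:3]=[[-9.698e-01,2.435e-01,-9.27834321e-04],[2.435e-01,9.698e-01,5.93420151e-04],[1.04442040e-03,3.49585510e-04,-9.99999393e-01]] if nm=="w1" else [[-.970,.242,.002],[.242,.970,.001],[-.001,.001,-1]];T[:3,3]=pos
    P=onplane((K['intrinsics'],np.linalg.inv(T@K['mount'])),rect,46);print(nm,P,P@X,P@Y)
for n,p in(("top",(297.3,218.7)),("scene",(323,227))):
    c=env.get_calibration(n);P=onplane((c['intrinsics'],c['view']),p,46);print(n,P,P@X,P@Y)
```

```text
228 [46, 47, 50, 44, 51, 54, 51, 48, 47, 151, 171, 170, 161, 228, 232, 232, 233, 235, 235, 234, 234, 234, 234, 233, 234, 235, 236, 237, 234, 236]
234 [45, 54, 91, 102, 104, 115, 132, 141, 126, 155, 165, 235, 238, 234, 230, 232, 234, 234, 232, 232, 233, 233, 233, 234, 226, 217, 236, 237, 234, 240]
375 [42, 42, 42, 50, 64, 64, 53, 97, 166, 168, 169, 167, 160, 226, 234, 234, 235, 234, 233, 233, 234, 233, 233, 234, 236, 235, 236, 235, 237, 237]
382 [43, 45, 44, 44, 47, 50, 45, 101, 168, 170, 169, 168, 164, 159, 229, 235, 235, 234, 235, 235, 234, 234, 235, 235, 236, 236, 236, 238, 240, 240]
410 [45, 68, 87, 104, 126, 137, 140, 145, 165, 166, 168, 166, 164, 165, 165, 165, 166, 163, 165, 164, 166, 164, 167, 167, 167, 164, 166, 170, 170, 171]
415 [48, 51, 52, 54, 51, 44, 38, 147, 168, 167, 169, 168, 166, 164, 164, 167, 167, 166, 165, 166, 166, 166, 166, 166, 169, 168, 167, 170, 169, 173]
(220, 226) 27 [498.30995774  66.08238967  27.        ] 502.65733057482237 -3.9120616616076496
(220, 226) 22 [500.51963317  64.60994728  22.        ] 504.64057721797906 -5.677701726007024
(421, 224) 27 [475.6639562  218.59858538  27.        ] 501.45787026739265 150.27157117773632
(421, 224) 22 [477.36310435 220.56443992  22.        ] 503.41407649909576 151.98181843162718
S 532.1299569598991 73.65866483894503 TCP 492.0064108936313 73.808086381436
w2 [517.7915608  148.60159247  46.        ] 533.4337933565156 75.09275482192129
w1 [516.85500016 147.55848872  46.        ] 532.3611752731646 74.19014653499062
top [518.92690784 147.63352521  46.        ] 534.4233623513238 73.97609895316043
scene [519.65639723 149.5245208   46.        ] 535.4089281193537 75.74716620364738
```

The slot is hidden by the fingers, but the plate's low edge, from (220,226) to (421,224), is square to the bar and centred on it. I'll insert along the plate normal.

```bash
python3 drive.py '[[[-7,0,12],0,10],[[-14,0,24],0,10],[[-20.8,0,34],0,10],[[-20.8,0,34],0,10],[[-20.8,0,34],0,10]]'
python3 - <<'E'
from h import *
X=np.array([np.cos(np.radians(8)),np.sin(np.radians(8)),0])
for i in range(3):
    o=env.get_obs();print(o['position']@X,o['position'][2]);env.camera('wrist')
E
python3 drive.py '[[[-3,0,5.2],0,10],[[-6,0,10.4],0,10],[[-6,0,10.4],0,10],[[-6,0,10.4],0,10]]'
```

```text
clock: 10.2
position: [497.6, 144.8, 68.0]
eef_rot: [[-0.991, -0.136, -0.001], [-0.136, 0.991, -0.0], [0.001, -0.0, -1.0]]
force: [-0.2, -0.2, -0.1]
width: 17.7
gripper_force: 29.8
512.8933002626926 67.97089350583119
513.0235055014952 68.2554838885652
513.0726484092852 68.42151557589006
clock: 10.85
position: [501.3, 145.3, 58.7]
eef_rot: [[-0.991, -0.136, -0.005], [-0.136, 0.991, -0.001], [0.005, -0.0, -1.0]]
force: [-11.1, -1.7, 13.6]
width: 17.5
gripper_force: 30.0
```

Run:
```python
from tilt import *
def rep(im):
    h=red(im);print([(y,widths(im,[y])[0]) for y in(170,180,192,208,240,250,366)],'top',np.where(h[:,322])[0].min(),find(im)[1])
rep(cv2.imread("pics/w8.png")[:,:,::-1])
w,C=shot('wrist','w9');rep(w)
g=cv2.cvtColor(w,cv2.COLOR_RGB2HSV)[330:374,290:350];m=((g[...,1]<110)&(g[...,2]>90)).astype(np.uint8);print(cv2.connectedComponentsWithStats(m)[2:])
g=cv2.cvtColor(cv2.imread("pics/w8.png"),cv2.COLOR_BGR2HSV)[330:374,290:350];m=((g[...,1]<110)&(g[...,2]>90)).astype(np.uint8);print(cv2.connectedComponentsWithStats(m)[2:])
o=env.get_obs();print(o['position'],o['force'],o['wrist_torque'])
```

```text
[(170, 36.0), (180, 36.0), (192, 37.0), (208, 37.0), (240, 36.0), (250, 39.0), (366, 40.0)] top 163 [(array([322.02985075, 192.15820896]), np.int32(335))]
[(170, 35.0), (180, 36.0), (192, 35.0), (208, 37.0), (240, 37.0), (250, 39.0), (366, 43.0)] top 161 [(array([321.40728477, 187.20860927]), np.int32(302))]
(array([[   0,    4,   60,   40, 1061],
       [   0,    0,   60,    7,  407],
       [   0,    8,   10,   36,  327],
       [  51,    8,    9,   36,  287],
       [  18,   17,   25,   27,  558]], dtype=int32), array([[30.02262017, 21.60885957],
       [29.44717445,  2.92137592],
       [ 4.04892966, 25.25076453],
       [55.5087108 , 25.32055749],
       [30.08243728, 30.68100358]]))
(array([[   0,    7,   60,   37, 1094],
       [   0,    0,   60,   44,  768],
       [   0,    8,   11,   36,  359],
       [  18,   24,   24,   20,  419]], dtype=int32), array([[29.95612431, 21.42595978],
       [40.49739583, 12.79817708],
       [ 4.4902507 , 25.37325905],
       [29.57995227, 34.32458234]]))
[501.31026267 145.29550832  58.70838285] [-10.32416477  -1.82199197  13.89745215] [-0.17689144  1.56331249 -0.04343369]
```

```bash
cat >> tilt.py <<'E'
def theta(im):
    h=cv2.cvtColor(im,cv2.COLOR_RGB2HSV);m=((h[...,0]<10)|(h[...,0]>168))&(h[...,1]>120)&(h[...,2]>50);R=[];W=[]
    t=np.where(m[:,318:326].any(1))[0].min()
    for y in list(range(t+12,262))+list(range(345,374)):
        xs=np.where(m[y,285:358])[0]
        if len(xs)>1: R.append(y);W.append(xs.max()-xs.min()+1)
    R=np.array(R,float);W=np.array(W,float);k=np.ones(len(R),bool)
    for _ in range(5):
        b,a=np.polyfit(R[k],W[k],1);r=W-a-b*R;k=abs(r)<max(1.,2*r[k].std())
    f=Ci[0][0,0];cy=Ci[0][1,2];A=b*f;B=a+b*cy   # 1/Z ∝ A*yn + B -> plane normal in cam (0,A,B)
    n=np.linalg.inv(Ci[1])[:3,:3]@np.array([0,A,B]);return np.degrees(np.arctan2(n[0],n[2])),k.sum(),r[k].std(),t
E
python3 - <<'E'
from tilt import *
for i in(4,5,6,7,8,9): print(i,theta(cv2.imread(f"pics/w{i}.png")[:,:,::-1]))
E
```

```text
4 (np.float64(-2.1485389657725573), np.int64(95), np.float64(0.7291956965831958), np.int64(158))
5 (np.float64(5.113919225603419), np.int64(106), np.float64(0.7323673205565405), np.int64(21))
6 (np.float64(-17.097525308150917), np.int64(125), np.float64(0.5906719486095681), np.int64(6))
7 (np.float64(-28.451985089888602), np.int64(121), np.float64(0.39042094391759413), np.int64(4))
8 (np.float64(-27.92325356282145), np.int64(94), np.float64(0.2810791099253441), np.int64(163))
9 (np.float64(-35.898441952809), np.int64(116), np.float64(0.7108034040477502), np.int64(161))
```

```bash
cat >> tilt.py <<'E'
def loc(th,lo,up):
    ux,uz=pred([th])
    def f(q):
        c=np.array([q[0],0,q[1]]);return [proj(Ci,c+s*ux)[1]-r for s,r in((-37.5,lo),(37.5,up))]
    q=least_squares(f,[0.,-20.]).x;t=np.array([q[0],0,q[1]]);return t,t-30*uz,t-45*uz
E
python3 - <<'E'
from tilt import *
for n,a in(("w4",None),("w5",(1,208,354)),("w8",(28,192.2,366)),("w9",(36,187.2,360.)),("w9",(33,187.2,360.)),("w9",(36,187.2,361.5))):
    if a: print(n,a,[v[[0,2]].round(1) for v in loc(*a)])
E
```

```text
w5 (1, 208, 354) [array([ -1.5, -22.3]), array([-2. ,  7.7]), array([-2.3, 22.7])]
w8 (28, 192.2, 366) [array([  5.7, -24.1]), array([-8.4,  2.4]), array([-15.5,  15.6])]
w9 (36, 187.2, 360.0) [array([  9.5, -23.2]), array([-8.2,  1.1]), array([-17. ,  13.2])]
w9 (33, 187.2, 360.0) [array([  8.7, -22.9]), array([-7.7,  2.3]), array([-15.8,  14.9])]
w9 (36, 187.2, 361.5) [array([  9.7, -24.2]), array([-7.9,  0. ]), array([-16.7,  12.2])]
```

```bash
for k in 1 2 3; do python3 drive.py '[[[-0.9,0,-0.5],0,10],[[-0.9,0,-0.5],0,10]]' | egrep 'pos|^force'; done
python3 - <<'E'
from tilt import *
w,C=shot('wrist','w10');print(theta(w),find(w)[1]);o=env.get_obs();print(o['position'],o['force'])
E
```

```text
position: [501.4, 145.3, 58.7]
force: [-11.2, -2.2, 13.7]
position: [501.4, 145.3, 58.8]
force: [-12.8, -1.7, 13.4]
position: [501.5, 145.3, 58.9]
force: [-13.6, -2.6, 13.0]
(np.float64(-35.98465503249148), np.int64(116), np.float64(0.7209064626153597), np.int64(161)) [(array([321.41776316, 187.15131579]), np.int32(304))]
[501.45851276 145.28563782  58.89279409] [-13.03016053  -1.51064454  13.04631715]
```

```bash
python3 drive.py '[[[6.2,0,-7.7],0,10],[[6.2,0,-7.7],0,10],[[6.2,0,-7.7],0,10],[[6.2,0,-7.7],0,10]]'
python3 - <<'E'
from tilt import *
X=np.array([np.cos(np.radians(8)),np.sin(np.radians(8)),0])
for i in(11,12,13):
    o=env.get_obs();w,C=shot('wrist',f'w{i}');print(theta(w),find(w)[1],o['position']@X,o['position'])
m=red(w)
# slot visibility: print plate low edge rows
g=cv2.cvtColor(w,cv2.COLOR_RGB2GRAY);print(g[200:262:2,252].tolist(),g[200:262:2,385].tolist())
E
```

```text
clock: 12.2
position: [500.4, 145.2, 66.9]
eef_rot: [[-0.991, -0.136, 0.0], [-0.136, 0.991, 0.0], [-0.0, 0.0, -1.0]]
force: [-0.3, 0.8, -1.8]
width: 17.9
gripper_force: 30.0
(np.float64(-36.969001135286916), np.int64(117), np.float64(0.6918952761325754), np.int64(161)) [(array([321.20462046, 187.28052805]), np.int32(303))] 515.7426992530512 [500.40555227 145.19371401  66.91358937]
(np.float64(-36.70212831464145), np.int64(117), np.float64(0.6965962068714986), np.int64(161)) [(array([321.18874172, 187.30794702]), np.int32(302))] 515.6348079328358 [500.29944851 145.17345038  66.8352397 ]
(np.float64(-36.79202676234861), np.int64(116), np.float64(0.6823983777130718), np.int64(161)) [(array([321.18874172, 187.30794702]), np.int32(302))] 515.5737552422922 [500.23995537 145.15808435  66.81194799]
[41, 43, 42, 40, 161, 165, 164, 162, 163, 165, 164, 166, 164, 165, 168, 163, 167, 164, 165, 163, 164, 165, 163, 163, 167, 167, 167, 170, 96, 97, 98] [40, 45, 80, 152, 231, 230, 226, 226, 229, 234, 160, 163, 163, 164, 164, 165, 166, 166, 164, 163, 164, 157, 227, 229, 228, 230, 234, 155, 84, 88, 87]
```

Run:
```python
from tilt import *
X=np.array([np.cos(np.radians(8)),np.sin(np.radians(8)),0]);Y=np.array([-X[1],X[0],0])
o=env.get_obs();T=np.eye(4);T[:3,:3]=o['eef_rot'];T[:3,3]=o['position'];C=(K['intrinsics'],np.linalg.inv(T@K['mount']))
w=cv2.imread("pics/w13.png")[:,:,::-1];g=cv2.cvtColor(w,cv2.COLOR_RGB2GRAY)
for c in range(244,300,4): print(c,g[248:290:2,c].tolist())
for c in range(344,400,8): print(c,g[248:290:2,c].tolist())
for r in (207,208):
    P=onplane(C,(320,r),27);print('edge',r,P@X+32.9)
for r in(254.5,255.5):
    P=onplane(C,(320,r),42);print('slot low',r,P@X+6.93)
print([v[[0,2]] for v in loc(36.7,187.3,360)])
```

```text
244 [165, 166, 167, 165, 162, 164, 164, 162, 163, 172, 48, 50, 53, 52, 51, 50, 48, 47, 47, 48, 47]
248 [168, 167, 167, 164, 162, 166, 162, 162, 165, 172, 47, 48, 49, 48, 52, 48, 48, 48, 49, 48, 50]
252 [167, 167, 167, 170, 96, 97, 98, 97, 98, 100, 49, 54, 49, 50, 47, 52, 45, 50, 48, 47, 46]
256 [166, 165, 166, 169, 88, 87, 85, 87, 87, 91, 49, 50, 50, 52, 47, 48, 47, 43, 47, 45, 44]
260 [166, 166, 167, 170, 88, 87, 86, 89, 88, 92, 51, 52, 48, 44, 45, 47, 47, 44, 44, 45, 44]
264 [166, 166, 166, 170, 90, 87, 85, 87, 86, 84, 58, 47, 46, 46, 46, 45, 41, 43, 45, 44, 44]
268 [166, 165, 166, 169, 85, 90, 75, 47, 44, 48, 50, 48, 47, 46, 47, 47, 44, 44, 43, 41, 43]
272 [166, 169, 147, 73, 47, 48, 49, 47, 48, 46, 49, 48, 47, 46, 43, 44, 43, 43, 43, 42, 43]
276 [43, 45, 46, 48, 45, 46, 49, 46, 46, 47, 47, 44, 48, 42, 40, 42, 42, 43, 44, 45, 41]
280 [47, 48, 48, 47, 48, 47, 48, 47, 45, 46, 42, 38, 43, 40, 40, 39, 38, 37, 39, 37, 39]
284 [47, 44, 45, 46, 46, 50, 47, 44, 42, 42, 40, 41, 43, 39, 41, 44, 38, 37, 38, 38, 39]
288 [46, 46, 46, 45, 48, 45, 43, 44, 41, 43, 36, 44, 39, 41, 42, 37, 37, 41, 
[... 365 characters left out ...]
9]
360 [51, 49, 47, 49, 51, 47, 46, 51, 47, 44, 41, 44, 40, 47, 40, 39, 44, 37, 39, 38, 40]
368 [146, 91, 46, 48, 49, 52, 48, 48, 52, 45, 47, 45, 49, 46, 45, 49, 45, 44, 47, 40, 38]
376 [228, 229, 234, 167, 131, 134, 135, 138, 108, 49, 47, 49, 48, 47, 41, 43, 50, 45, 43, 44, 44]
384 [228, 230, 235, 157, 86, 89, 87, 89, 87, 91, 50, 50, 50, 50, 50, 46, 49, 46, 40, 47, 42]
392 [228, 230, 233, 230, 232, 232, 230, 232, 232, 245, 40, 48, 45, 51, 46, 45, 44, 45, 45, 47, 41]
edge 207 532.1450015675573
edge 208 532.809737150429
slot low 254.5 531.6992515332524
slot low 255.5 532.3730769393011
[array([  9.59942511, -23.24322177]), array([-8.32932929,  0.81004756]), array([-17.2937065 ,  12.83668222])]
```

```bash
python3 drive.py '[[[2,0,3],0,10],[[0.9,0,8],0,10],[[0.9,0,8],0,10]]' | egrep 'pos|^force'; python3 drive.py '[[[-1.2,0,2],0,10],[[-2.4,0,4],0,10],[[-2.4,0,4],0,10]]'| egrep 'pos|^force'
python3 - <<'E'
from tilt import *
X=np.array([np.cos(np.radians(8)),np.sin(np.radians(8)),0])
o=env.get_obs();w,C=shot('wrist',f'w14');print(theta(w),find(w)[1],o['position']@X,o['position'])
E
```

```text
position: [498.7, 144.9, 58.3]
force: [0.4, 0.5, -1.6]
position: [501.4, 145.3, 54.7]
force: [-0.3, 1.2, -2.5]
(np.float64(-36.40945644906028), np.int64(117), np.float64(0.709685636708527), np.int64(161)) [(array([321.125     , 187.29934211]), np.int32(304))] 516.7750297258166 [501.42903124 145.32888331  54.65727286]
```

```bash
python3 drive.py '[[[-1.5,0,2.6],0,10],[[-3,0,5.2],0,10],[[-3,0,5.2],0,10]]' | egrep 'pos|^force'; python3 drive.py '[[[-1,0,1.7],0,10],[[-1.5,0,2.6],0,10],[[-1.5,0,2.6],0,10]]'| egrep 'pos|^force'
python3 - <<'E'
from tilt import *
X=np.array([np.cos(np.radians(8)),np.sin(np.radians(8)),0])
o=env.get_obs();w,C=shot('wrist',f'w15');print(theta(w),find(w)[1],o['position']@X,o['position'])
E
```

```text
position: [504.9, 146.0, 50.5]
force: [-3.9, -1.0, 4.3]
position: [507.3, 146.4, 48.8]
force: [-3.1, -0.1, 7.4]
(np.float64(-32.06890265715656), np.int64(116), np.float64(0.7614089239237606), np.int64(157)) [(array([320.9702381 , 186.74702381]), np.int32(336))] 522.7635108907351 [507.3327923 146.3504536  48.8066155]
```

```bash
python3 drive.py '[[[-0.7,0,1.2],0,10],[[-1,0,1.7],0,10],[[-1,0,1.7],0,10]]' | egrep 'pos|^force'
python3 - <<'E'
from tilt import *
w,C=shot('wrist',f'w16');print(theta(w),find(w)[1])
E
python3 drive.py '[[[0,0,0],0,40],[[0,0,0],0,40],[[0,0,0],0,40],[[0,0,0],0,40]]' | egrep 'pos|^force|wid'
python3 - <<'E'
from tilt import *
X=np.array([np.cos(np.radians(8)),np.sin(np.radians(8)),0])
o=env.get_obs();w,C=shot('wrist',f'w17');t=theta(w);print(t,find(w)[1],o['position']@X,o['position'])
E
```

```text
position: [509.0, 146.6, 47.6]
force: [-3.0, -0.4, 8.4]
(np.float64(-27.443818480440953), np.int64(114), np.float64(0.8425421384183168), np.int64(156)) [(array([320.97443182, 186.79829545]), np.int32(352))]
position: [507.0, 146.1, 45.3]
force: [-0.5, 0.6, -0.8]
width: 40.0
(np.float64(-27.589394827066158), np.int64(117), np.float64(0.6508660430908705), np.int64(161)) [(array([321.15235457, 192.39058172]), np.int32(361))] 522.3582080555344 [506.95608024 146.11867807  45.26003788]
```

```bash
cat > plate.py <<'E'
from tilt import *
a=np.radians(8.2);Xh=np.array([np.cos(a),np.sin(a),0]);Yp=np.array([-Xh[1],Xh[0],0])
S=np.array([0,0,46.])+532.3*Xh+Yp*74
c3,s3=np.cos(np.pi/6),.5
Xp=Xh*c3+np.array([0,0,s3]);Zp=-Xh*s3+np.array([0,0,c3]);RP=np.c_[Xp,Yp,Zp]
def wcam():
    o=env.get_obs();T=np.eye(4);T[:3,:3]=o['eef_rot'];T[:3,3]=o['position'];return (K['intrinsics'],np.linalg.inv(T@K['mount']))
def onpl(C,p,zp):   # plate coords at height zp above plate
    o,d=ray(C,p);o=RP.T@(o-S);d=RP.T@d;return (o+d*(zp-o[2])/d[2])
E
python3 - <<'E'
from plate import *
C=wcam();w=cv2.imread("pics/w17.png")[:,:,::-1];h=cv2.cvtColor(w,cv2.COLOR_RGB2HSV)[345:374,300:345]
m=((h[...,1]<110)&(h[...,2]>90)).astype(np.uint8);n,l,s,c=cv2.connectedComponentsWithStats(m);print(s[1:],c[1:]+[300,345])
for p in((321.15,192.4),(320,365),(320,367)): print(p,[onpl(C,p,z).round(1) for z in(30,32,35)])
E
```

```text
[[  0   0   1  29  29]
 [ 42   0   3  29  64]
 [  9  15  25  14 282]] [[300.         359.        ]
 [343.359375   357.921875  ]
 [321.24113475 367.39361702]]
(321.15, 192.4) [array([-38.8,  -1.3,  30. ]), array([-38.2,  -1.3,  32. ]), array([-37.5,  -1.3,  35. ])]
(320, 365) [array([34.6, -2.1, 30. ]), array([34.1, -2.1, 32. ]), array([33.3, -2.1, 35. ])]
(320, 367) [array([35.4, -2.1, 30. ]), array([34.8, -2.1, 32. ]), array([34. , -2.1, 35. ])]
```

```bash
python3 drive.py '[[[0,0,-17],0,28],[[0,0,-17],0,26],[[0,0,-17],10,26],[[0,0,-17],20,26],[[0,0,-17],30,27],[[0,0,-17],40,28],[[0,0,-17],50,29],[[0,0,-17],60,30]]' | egrep 'pos|^force|width'; python3 drive.py '[[[0,0,0],10,31],[[0,0,0],20,31],[[0,0,0],30,32],[[0,0,0],38,32],[[0,0,0],38,32],[[0,0,0],30,32],[[0,0,0],30,32]]'| egrep 'pos|^force|width'
python3 - <<'E'
from plate import *
o=env.get_obs();w,C=shot('wrist','w18');print(o['position'],np.degrees(np.arctan2(o['eef_rot'][1][1],o['eef_rot'][0][1])),cv2.minAreaRect(blobs(red(w))[0]),find(w))
E
```

```text
position: [507.7, 146.0, 63.1]
force: [1.0, -1.7, 0.5]
width: 30.1
position: [507.4, 146.2, 62.8]
force: [-0.6, 1.1, -0.4]
width: 31.8
[507.44284934 146.19571323  62.75341087] 7.858779772545856 ((316.0333557128906, 229.69064331054688), (168.21055603027344, 55.85191345214844), 74.35775756835938) (((316.0333557128906, 229.69064331054688), (168.21055603027344, 55.85191345214844), 74.35775756835938), [(array([286.73684211, 187.58947368]), np.int32(285))])
```

```bash
python3 -c "
from plate import *
C=wcam();print(onpl(C,(286.7,187.6),30))"
python3 drive.py '[[[0,0,0],0,10],[[0,0,0],0,10],[[0,0,0],0,10],[[0,0,0],0,10]]' | egrep 'pos|^force|width|grip'
python3 - <<'E'
from plate import *
o=env.get_obs();w,C=shot('wrist','w19');k=find(w)[1];print(o['position'],k,[onpl(C,a,30) for a,_ in k])
E
```

```text
[-12.77876122  37.77824333  30.        ]
position: [505.9, 146.2, 62.7]
force: [-4.7, -0.6, 4.7]
width: 23.7
gripper_force: 26.1
[505.85366052 146.18617126  62.66544069] [(array([293.37037037, 188.07070707]), np.int32(297))] [array([-10.84290576,  37.99354634,  30.        ])]
```

```bash
python3 drive.py '[[[0,0,0],6,10],[[0,0,0],12,10],[[0,0,0],18,10],[[0,0,0],18,10]]' | egrep 'pos|^force|width|grip'
python3 - <<'E'
from plate import *
o=env.get_obs();w,C=shot('wrist','w20');k=find(w)[1];print(o['position'],o['wrist_torque'],k,[onpl(C,a,30) for a,_ in k])
E
```

```text
position: [504.9, 145.8, 63.1]
force: [-9.0, -2.7, 12.2]
width: 22.2
gripper_force: 27.5
[504.88808802 145.82969045  63.13072648] [-0.09780166  1.70636152  0.46310596] [(array([294.30847458, 194.60338983]), np.int32(295))] [array([ 3.40464826, 38.29672424, 30.        ])]
```

```bash
python3 drive.py '[[[0,0,0],0,40],[[0,0,0],0,40],[[0,0,0],0,40],[[0,0,-50],0,60],[[0,0,-100],0,88],[[0,0,-150],-10,88],[[0,0,-150],-18,88],[[0,0,-150],-18,88]]' | egrep 'pos|^force|width|grip'
python3 - <<'E'
from plate import *
o=env.get_obs();w,C=shot('wrist','w21');k=find(w)
print(o['position'],k,[onpl(C,a,30) for a,_ in k[1]])
h=cv2.cvtColor(w,cv2.COLOR_RGB2HSV)
for y in(30,35,40):
    P=S+RP@np.array([0,y,30]);print(y,proj(C,P),proj(C,S+RP@np.array([0,-y,30])))
E
```

```text
position: [507.6, 146.2, 213.2]
force: [0.3, 0.3, 0.2]
width: 87.2
gripper_force: 0.0
[507.55519539 146.22600186 213.18153697] (((322.1158752441406, 182.4573211669922), (27.055727005004883, 110.65240478515625), 6.34019136428833), [(array([318.48275862, 147.87356322]), np.int32(87))]) [array([ 3.8668633 , 37.97511581, 30.        ])]
30 [314.98165332 156.27761162] [315.84603115 217.04160414]
35 [314.90476186 150.87229957] [315.91353187 221.78676667]
40 [314.82706811 145.41058759] [315.98038254 226.48623189]
```

Run:
```python
from plate import *
C=wcam();w=cv2.imread("pics/w21.png")[:,:,::-1];h=cv2.cvtColor(w,cv2.COLOR_RGB2HSV)
m=((h[...,0]<10)|(h[...,0]>168))&(h[...,1]>120)&(h[...,2]>50)
for c in blobs(m.astype(np.uint8)):
    r=cv2.minAreaRect(c);print(r)
g=((h[...,1]<110)&(h[...,2]>70)).astype(np.uint8)[200:245,300:345];n,l,s,c=cv2.connectedComponentsWithStats(g)
for i in range(1,n): print(s[i],c[i]+[300,200], onpl(C,c[i]+[300,200],30))
cv2.imwrite("pics/t21.png",cv2.resize(w[100:290,200:440,::-1],None,fx=2.5,fy=2.5))
```

```text
((322.3477783203125, 182.4306182861328), (27.27164077758789, 110.71568298339844), 6.072456359863281)
[   0    0   45   45 1058] [326.41398866 226.02362949] [ 10.78625533 -37.12419461  30.        ]
[ 7 19  9  9 66] [310.75757576 223.01515152] [ -7.13802715 -37.32888732  30.        ]
```

The dots show the stop is locked but over-turned by about 8°. I'll re-grip it and turn it back.

```bash
python3 drive.py '[[[0,0,50],9,60],[[0,0,100],18,40],[[0,0,140],18,40],[[0,0,150],18,40],[[0,0,150],18,10],[[0,0,150],18,10],[[0,0,150],18,10],[[0,0,150],18,10]]' | egrep '^force|width|grip'; python3 drive.py '[[[0,0,0],-4,10],[[0,0,0],-8,10],[[0,0,0],-8,10],[[0,0,0],-8,40],[[0,0,0],-8,40],[[0,0,-50],-8,70],[[0,0,-100],-8,88],[[0,0,-150],-8,88]]' | egrep 'pos|^force|width|grip'; python3 drive.py '[[[0,0,0],-10,88],[[0,0,0],-10,88]]' >/dev/null
cat > bar.py <<'E'
from plate import *
def bar(w,C):
    h=cv2.cvtColor(w,cv2.COLOR_RGB2HSV);m=(((h[...,0]<10)|(h[...,0]>168))&(h[...,1]>120)&(h[...,2]>50)).astype(np.uint8)
    p0=proj(C,S+RP@np.array([0,0,30]));cs=[c for c in blobs(m,150) if cv2.pointPolygonTest(cv2.convexHull(c),tuple(map(float,p0)),True)>-15]
    mm=np.zeros_like(m);cv2.drawContours(mm,[cv2.convexHull(cs[0])],-1,1,-1);g=((h[...,1]<110)&(h[...,2]>70)&(mm>0)).astype(np.uint8)
    n,l,s,c=cv2.connectedComponentsWithStats(g);D=[onpl(C,c[i],30) for i in range(1,n) if s[i,4]>25];return D
if __name__=="__main__":
    import sys
    w,C=shot('wrist',sys.argv[1]);D=bar(w,C);print(D)
    if len(D)==2: d=D[0]-D[1];print('angle from across',np.degrees(np.arctan(d[0]/d[1])),'mid',(D[0]+D[1])/2)
E
python3 bar.py w22
```

```text
force: [-8.4, 3.7, 6.2]
width: 21.4
gripper_force: 26.7
position: [507.5, 145.9, 214.6]
force: [0.3, 0.2, -0.8]
width: 67.9
gripper_force: 0.0
[array([ 4.71070392, 37.39645625, 30.        ]), array([ -6.54360157, -37.89240108,  30.        ])]
angle from across 8.501719797989239 mid [-0.91644882 -0.24797241 30.        ]
```

```bash
python3 drive.py '[[[0,0,50],0,60],[[0,0,100],0,40],[[0,0,140],0,40],[[0,0,150],0,40],[[0,0,150],0,10],[[0,0,150],0,10],[[0,0,150],0,10],[[0,0,150],0,10]]' | egrep '^force|width|grip'; python3 drive.py '[[[0,0,0],-5,10],[[0,0,0],-11,10],[[0,0,0],-11,10],[[0,0,0],-11,40],[[0,0,0],-11,40],[[0,0,-50],-11,70],[[0,0,-100],-5,88],[[0,0,-150],0,88]]' | egrep 'pos|^force|width|grip'; python3 drive.py '[[[0,0,0],0,88]]' >/dev/null; python3 bar.py w23
```

```text
force: [-6.8, -1.3, 6.5]
width: 21.0
gripper_force: 27.0
position: [507.4, 146.2, 214.6]
force: [0.9, -0.6, -0.6]
width: 68.0
gripper_force: 0.0
[array([-2.74206703, 37.9725009 , 30.        ]), array([  3.01184143, -37.98640146,  30.        ])]
angle from across -4.331898604006553 mid [ 1.34887202e-01 -6.95028450e-03  3.00000000e+01]
```

```bash
python3 drive.py '[[[0,0,50],0,60],[[0,0,100],0,40],[[0,0,140],0,40],[[0,0,150],0,40],[[0,0,150],0,10],[[0,0,150],0,10],[[0,0,150],0,10],[[0,0,150],0,10]]' | egrep '^force|width|grip'; python3 drive.py '[[[0,0,0],5,10],[[0,0,0],9,10],[[0,0,0],9,10],[[0,0,0],9,40],[[0,0,0],9,40],[[0,0,-50],9,70],[[0,0,-100],5,88],[[0,0,-150],0,88]]' | egrep 'clock|pos|^force|width|grip'; python3 drive.py '[[[0,0,0],0,88]]' >/dev/null; python3 bar.py w24
```

```text
force: [-6.2, 0.1, 5.3]
width: 21.3
gripper_force: 27.7
clock: 25.48
position: [507.5, 146.2, 214.4]
force: [-0.1, 0.1, 0.8]
width: 67.8
gripper_force: 0.0
[array([ 5.01627629, 37.81399303, 30.        ]), array([ -3.1278889 , -37.83843991,  30.        ])]
angle from across 6.144364737135646 mid [ 9.44193699e-01 -1.22234439e-02  3.00000000e+01]
```

```bash
python3 drive.py '[[[0,0,50],0,60],[[0,0,100],0,40],[[0,0,140],0,40],[[0,0,150],0,40],[[0,0,150],0,10],[[0,0,150],0,10],[[0,0,150],0,10],[[0,0,150],0,10]]' | egrep '^force|width|grip'; python3 drive.py '[[[0,0,0],-6,10],[[0,0,0],-6.5,10],[[0,0,0],-6.5,10],[[0,0,0],-6.5,40],[[0,0,0],-6.5,40],[[0,0,-50],-6,70],[[0,0,-100],-5,88],[[0,0,-150],0,88]]' | egrep 'clock|pos|^force|width|grip'; python3 drive.py '[[[0,0,0],0,88]]' >/dev/null; python3 bar.py w25
```

```text
force: [-4.7, -2.7, 7.4]
width: 21.2
gripper_force: 28.1
clock: 27.65
position: [507.3, 146.2, 214.1]
force: [0.8, -0.6, 0.2]
width: 68.2
gripper_force: 0.0
[array([-0.48591177, 37.96734182, 30.        ]), array([  2.38996696, -38.02852588,  30.        ])]
angle from across -2.1671852693427964 mid [ 0.95202759 -0.03059203 30.        ]
```

```bash
python3 drive.py '[[[0,0,-40],-10,88],[[20,0,-80],-20,88],[[50,-5,-110],-30,88],[[80,-10,-110],-40,88],[[110,-15,-110],-50,88],[[140,-20,-110],-60,88],[[170,-23,-110],-70,88],[[195,-23,-110],-80,88]]' | egrep pos; python3 drive.py '[[[0,0,0],-10,88],[[0,0,0],-10,88]]' >/dev/null
python3 - <<'E'
from plate import *
o=env.get_obs();w,C=shot('wrist','w26');np.savez('w26.npz',K=C[0],V=C[1]);print(o['position'],o['joints'][5],bool(1))
print(proj(C,[470,385,192]),proj(C,[470,385,143]))
E
python3 drive.py '[[[0,60,40],0,88],[[-20,80,40],0,88],[[-20,80,40],0,88],[[-20,80,40],0,88]]' | egrep pos;  python3 - <<'E'
from plate import *
o=env.get_obs();w,C=shot('wrist','w27');np.savez('w27.npz',K=C[0],V=C[1])
print(proj(C,[470,385,192]),proj(C,[470,385,143]))
a=cv2.imread('pics/w26.png');cv2.imwrite('pics/lid.png',cv2.resize(np.vstack([a[:300],w[:300,:,::-1]]),None,fx=.9,fy=.9))
E
```

```text
position: [456.7, 336.9, 319.9]
[457.06083073 336.15491796 320.08532179] -63.95314779205136 True
[371.18689981 214.29395587] [364.3641947  199.35864712]
position: [466.7, 417.4, 282.1]
[280.56954083 205.54963335] [287.12211798 189.75226606]
```

View pics/lid.png

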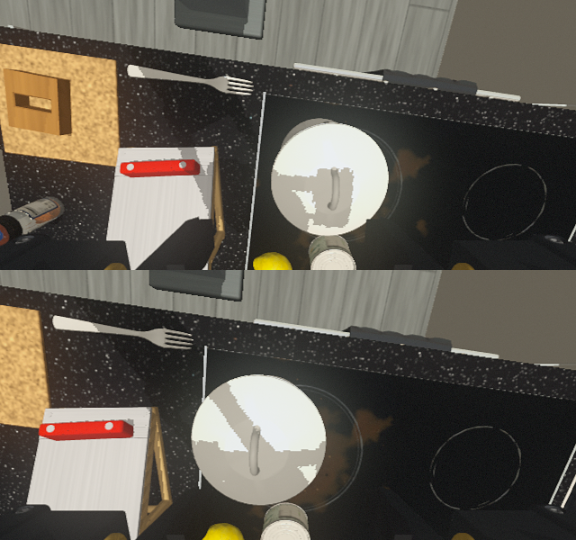

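The views show the bar across the slope, from (133,185) to (222,185) in the first, and the loop upright near (370,208) in the first and (282,200) in the second. I'll fit the lid rim from both views and find the loop's lines.

Run:
```python
from plate import *
D=[]
for i,c in((26,(371,208)),(27,(282,200))):
    z=np.load(f'w{i}.npz');C=(z['K'],z['V']);w=cv2.imread(f'pics/w{i}.png');g=cv2.cvtColor(w,cv2.COLOR_BGR2GRAY)
    m=(g>110).astype(np.uint8);cs=[k for k in blobs(m,500) if cv2.pointPolygonTest(k,(float(c[0]-15),float(c[1]-15)),False)>0];k=cs[0][:,0,:].astype(float)
    D.append((C,k,g,c))
def res(q):
    r=[]
    for C,k,g,c in D:
        O,d0=ray(C,(0,0));Vt=C[1][:3,:3].T;d=(Vt@np.linalg.solve(C[0],np.c_[k,np.ones(len(k))].T)).T
        P=O+d*((q[2]-O[2])/d[:,2])[:,None];r.append(np.hypot(P[:,0]-q[0],P[:,1]-q[1])-69)
    return np.concatenate(r)
s=least_squares(res,[470,385,143.],loss='cauchy',f_scale=1.);print(s.x,np.mean(abs(res(s.x))<1.5),[(np.mean(abs(res(np.r_[s.x])))) ])
for zf in(141,143,145):
    t=least_squares(lambda q:res([q[0],q[1],zf]),s.x[:2],loss='cauchy',f_scale=1.);print(zf,t.x,t.cost)
for C,k,g,c in D:
    x,y=c;e=cv2.Canny(cv2.GaussianBlur(g,(3,3),0),20,50)[y-45:y+45,x-45:x+45]
    L=cv2.HoughLinesP(e,1,np.pi/180,12,minLineLength=14,maxLineGap=3)
    for l in L[:,0]+[x-45,y-45,x-45,y-45]:
        if abs(l[3]-l[1])>2*abs(l[2]-l[0]): 
            A,B=onplane(C,l[:2],195),onplane(C,l[2:],195);d=B-A;print(l,A.round(1)[:2],B.round(1)[:2],np.degrees(np.arctan2(d[1],d[0])).round(1))
```

```text
[470.89757348 385.81137177 151.6998743 ] 0.5986336464560205 [np.float64(6.349260389693613)]
141 [471.21981266 385.70379528] 1924.2140326861418
143 [471.29343479 385.82054186] 1810.4882225307492
145 [471.49163232 386.04889767] 1675.7850915678914
[391 205 392 189] [457.7 400.7] [442.6 398.6] -171.9
[375 218 375 200] [472.1 388.5] [454.9 385.3] -169.3
[368 220 368 194] [475.  382.4] [450.2 377.9] -169.7
[390 228 392 206] [480.  404.3] [458.5 401.8] -173.3
[377 196 377 220] [450.9 386.4] [473.8 390.7] 10.8
[371 216 371 202] [470.7 384.5] [457.3 382. ] -169.5
[284 198 285 184] [462.4 387.4] [451.1 387. ] -178.2
```

```bash
python3 drive.py '[[[0,-20,30],0,88],[[0,-32,50],0,88],[[0,-32,50],0,88],[[0,-32,50],0,88]]' | egrep 'clock|pos'
python3 - <<'E'
from plate import *
o=env.get_obs();w,C=shot('wrist','w28');print(o['position'],np.degrees(np.arctan2(o['eef_rot'][1][1],o['eef_rot'][0][1])))
g=cv2.cvtColor(w,cv2.COLOR_RGB2GRAY)
for z in(190,199): print(z,[proj(C,[471.2+s*np.cos(.14),385.8+s*np.sin(.14),z]).round(1) for s in(-27,-18,0,18)])
e=cv2.Canny(cv2.GaussianBlur(g,(3,3),0),15,40)
L=cv2.HoughLinesP(e[130:300,270:370],1,np.pi/360,15,minLineLength=18,maxLineGap=3)
for l in L[:,0]+[270,130,270,130]:
    if abs(l[3]-l[1])>2*abs(l[2]-l[0]):
        A,B=onplane(C,l[:2],195),onplane(C,l[2:],195);d=B-A;print(l,A.round(1)[:2],B.round(1)[:2],np.degrees(np.arctan(d[1]/d[0])).round(1))
for y in range(170,262,10): print(y,g[y,296:348:2].tolist())
E
```

```text
clock: 30.18
position: [471.5, 386.7, 233.5]
[471.45787287 386.67933318 233.47535951] 97.77046719808078
190 [array([319.5, 188.5]), array([319.5, 202.1]), array([319.7, 228.2]), array([319.8, 253. ])]
199 [array([319.4, 192.3]), array([319.5, 206.4]), array([319.6, 233.6]), array([319.8, 259.3])]
[316 254 317 206] [487.6 385.6] [454.6 381.9] 6.4
[314 241 314 221] [478.5 383.1] [464.8 381.3] 7.4
[326 210 327 190] [456.5 387.8] [443.5 386.6] 5.3
[324 226 325 208] [467.3 388.1] [455.2 387. ] 5.0
170 [218, 219, 219, 218, 219, 219, 220, 220, 220, 220, 220, 219, 219, 219, 220, 220, 220, 220, 220, 219, 220, 220, 220, 220, 219, 219]
180 [219, 219, 218, 219, 219, 219, 219, 219, 220, 219, 220, 219, 219, 220, 219, 219, 220, 220, 220, 220, 220, 220, 219, 220, 219, 219]
190 [220, 219, 219, 219, 219, 219, 220, 219, 220, 220, 208, 154, 173, 176, 177, 176, 222, 220, 220, 221, 219, 219, 220, 219, 220, 220]
200 [165, 225, 223, 224, 221, 220, 219, 220, 220, 203, 154, 160, 184, 190, 183, 161, 222, 220, 219, 220, 219, 219, 220, 219, 220, 220]
210 [164, 165, 167, 166, 167, 167, 166, 170, 226, 165, 163, 205, 216, 217, 211, 175, 179, 177, 177, 202, 223, 223, 224, 223, 221, 201]
220 [166, 166, 164, 165, 165, 166, 164, 165, 166, 167, 136, 156, 164, 161, 149, 141, 167, 164, 166, 166, 166, 165, 166, 165, 165, 165]
230 [163, 162, 164, 164, 164, 166, 165, 165, 166, 156, 148, 162, 167, 161, 147, 148, 165, 164, 165, 164, 164, 164, 163, 163, 164, 162]
240 [164, 163, 163, 164, 163, 164, 163, 164, 163, 149, 147, 159, 159, 154, 128, 165, 164, 164, 163, 164, 165, 164, 165, 163, 169, 199]
250 [157, 161, 163, 163, 163, 163, 164, 162, 162, 119, 138, 146, 144, 133, 138, 162, 163, 163, 163, 163, 162, 163, 160, 160, 159, 155]
260 [155, 154, 154, 154, 155, 155, 153, 154, 154, 156, 157, 158, 158, 157, 157, 153, 154, 155, 153, 154, 154, 152, 154, 154, 153, 154]
```

Run:
```python
from plate import *
Cs={}
for i in(26,27): z=np.load(f'w{i}.npz');Cs[i]=(z['K'],z['V'])
C3=wcam()
for i,r in((26,range(190,234,6)),(27,range(170,236,6))):
    g=cv2.cvtColor(cv2.imread(f'pics/w{i}.png'),cv2.COLOR_BGR2GRAY);x={26:356,27:266}[i]
    for y in r: print(i,y,x,g[y,x:x+34].tolist())
print(tri([(Cs[26],(371.8,209)),(C3,(320.5,224))]),tri([(Cs[26],(371.8,209)),(Cs[27],(282,201))]))
```

```text
26 190 356 [188, 188, 188, 187, 188, 188, 189, 187, 189, 190, 192, 172, 139, 147, 152, 152, 148, 142, 147, 171, 220, 246, 224, 183, 185, 186, 185, 186, 185, 186, 185, 183, 219, 246]
26 196 356 [186, 187, 187, 187, 187, 187, 187, 188, 187, 188, 189, 190, 173, 139, 145, 156, 162, 163, 162, 154, 158, 180, 187, 185, 185, 184, 186, 185, 184, 185, 185, 185, 184, 185]
26 202 356 [186, 186, 184, 185, 186, 186, 185, 186, 186, 186, 186, 188, 181, 157, 151, 169, 174, 179, 176, 172, 163, 171, 187, 186, 185, 185, 185, 184, 184, 185, 184, 185, 183, 183]
26 208 356 [185, 185, 184, 186, 184, 184, 185, 185, 185, 185, 184, 186, 178, 156, 154, 170, 175, 181, 183, 175, 166, 172, 184, 184, 184, 184, 185, 184, 185, 185, 184, 184, 184, 184]
26 214 356 [183, 182, 182, 184, 182, 185, 184, 183, 185, 185, 183, 184, 178, 159, 159, 174, 182, 186, 186, 177, 162, 166, 185, 184, 184, 184, 185, 183, 184, 184, 184, 183, 184, 184]
26 220 356 [183, 184, 182, 184, 184, 183, 183, 184, 184, 183, 184, 178, 157, 151, 170, 177, 182, 182, 178, 170, 171, 182, 185, 183, 183, 183, 183, 184, 183, 184, 184, 184, 184, 182]
26 226 3
[... 1845 characters left out ...]
81, 181, 182, 182, 182, 182, 175, 162, 164, 170, 173, 175, 169, 163, 154, 134, 144, 179, 183, 182, 183, 182, 183, 182, 182, 182, 181, 183, 181, 182]
27 224 266 [181, 181, 180, 181, 180, 181, 180, 182, 181, 180, 182, 169, 150, 158, 163, 163, 161, 158, 149, 131, 110, 118, 157, 181, 181, 180, 181, 181, 181, 182, 181, 181, 182, 180]
27 230 266 [172, 172, 173, 172, 172, 175, 176, 178, 180, 181, 180, 180, 181, 179, 179, 178, 179, 179, 177, 179, 178, 178, 179, 178, 179, 180, 179, 181, 182, 180, 181, 179, 179, 175]
(array([466.48417915, 385.55724268, 191.34586452]), [1.6006976346107251, 1.6006976346108448]) (array([466.51107175, 385.42914939, 188.50143004]), [0.6333919077561854, 0.6333919077561991])
```

```bash
python3 drive.py '[[[0,0,20],2,50],[[0,0,40],2,35],[[0,-0.5,55],2,30],[[0,-0.5,55],2,30],[[0,-0.5,55],2,4],[[0,-0.5,55],2,4],[[0,-0.5,55],2,4],[[0,-0.5,55],2,4]]' ; python3 drive.py '[[[0,0,0],0,4],[[0,0,-20],0,4],[[0,0,-50],0,4],[[0,0,-80],0,4],[[0,0,-80],0,4]]'
```

```text
clock: 31.22
position: [471.3, 386.1, 178.0]
eef_rot: [[-0.995, -0.101, 0.001], [-0.101, 0.995, 0.001], [-0.001, 0.0, -1.0]]
force: [-0.3, -0.1, 0.7]
width: 10.3
gripper_force: 0.0
clock: 31.85
position: [472.8, 387.3, 261.8]
eef_rot: [[-0.995, -0.101, 0.006], [-0.101, 0.995, 0.004], [-0.006, 0.004, -1.0]]
force: [0.1, 0.1, -1.8]
width: 6.4
gripper_force: 30.0
```

```bash
python3 drive.py '[[[-5,-15,0],0,4],[[-17,-50,0],-1,4],[[-29,-88,0],-2,4],[[-42,-126,0],-2.4,4],[[-55,-164,0],-2.4,4],[[-66,-198,0],-2.4,4],[[-75,-224,0],-2.4,4],[[-80,-239,0],-2.4,4]]' ; python3 drive.py '[[[0,0,20],0,4],[[0,0,50],0,4],[[0,0,75],0,4],[[0,0,75],0,4],[[0,0,75],0,4]]'
python3 - <<'E'
from plate import *
X=Xh
for i in(29,30):
    o=env.get_obs();w,C=shot('wrist',f'w{i}');print(o['position']@Xh,o['position']@Yp,o['position'][2],np.degrees(np.arctan2(o['eef_rot'][1][1],o['eef_rot'][0][1])))
g=cv2.cvtColor(w,cv2.COLOR_RGB2GRAY)
m=(g>150).astype(np.uint8)
print([ (y,int(g[y,321])) for y in range(20,200,8)])
for y in(190,210,230,250): print(y,g[y,300:344:2].tolist())
E
```

```text
clock: 32.85
position: [574.4, 153.9, 255.4]
eef_rot: [[-0.99, -0.141, -0.003], [-0.141, 0.99, -0.001], [0.003, -0.001, -1.0]]
force: [-0.1, 0.0, -1.1]
width: 6.4
gripper_force: 30.0
clock: 33.48
position: [574.7, 157.0, 182.4]
eef_rot: [[-0.99, -0.144, -0.0], [-0.144, 0.99, 0.0], [0.0, 0.0, -1.0]]
force: [0.9, 0.9, -0.5]
width: 6.4
gripper_force: 30.0
591.1676367326023 73.41049833404344 182.37608050593542 98.26741504461565
591.8132669837483 73.324592764602 183.2834743199589 98.25651309752136
[(20, 27), (28, 24), (36, 27), (44, 29), (52, 32), (60, 54), (68, 31), (76, 37), (84, 35), (92, 187), (100, 191), (108, 81), (116, 93), (124, 155), (132, 158), (140, 159), (148, 160), (156, 161), (164, 162), (172, 164), (180, 163), (188, 166), (196, 166)]
190 [217, 217, 216, 216, 217, 217, 201, 165, 167, 166, 165, 165, 164, 164, 164, 164, 163, 164, 163, 162, 162, 162]
210 [216, 216, 216, 216, 216, 216, 217, 199, 161, 165, 166, 167, 164, 167, 163, 164, 164, 164, 164, 164, 163, 164]
230 [173, 200, 160, 163, 165, 161, 166, 132, 147, 122, 126, 125, 125, 117, 136, 163, 162, 162, 162, 162, 163, 162]
250 [49, 44, 46, 47, 48, 45, 42, 120, 142, 152, 153, 152, 147, 138, 103, 44, 47, 45, 48, 48, 47, 46]
```

```bash
python3 -c "
from plate import *
print(proj(Ci,[69,0,35]),proj(Ci,[69,0,38]))
for t in(-10,10): 
  r=np.radians(t);print(t,proj(Ci,[69*np.cos(r)+49*np.sin(r),0,-14+49*np.cos(r)-69*np.sin(r)]))"
python3 drive.py '[[[-1,0,12],0,4],[[-1.7,0,25],0,4],[[-1.7,0,25],0,4]]' | egrep 'pos|^force'; python3 drive.py '[[[2.5,0,5],0,4],[[5,0,11],0,4],[[7.5,0,16],0,4],[[10,0,21.5],0,4],[[10,0,21.5],0,4]]' | egrep 'pos|^force|width'
python3 - <<'E'
from plate import *
o=env.get_obs();w,C=shot('wrist','w31');g=cv2.cvtColor(w,cv2.COLOR_RGB2GRAY)
print(o['position']@Xh,o['position'][2],o['wrist_torque']);print([ (y,int(g[y,321])) for y in range(60,200,4)])
E
```

```text
[320.99636075 121.14883911] [321.00547312 120.9010059 ]
-10 [321.02904186 136.45276517]
10 [320.95312911 107.49177458]
position: [575.3, 156.2, 155.4]
force: [-1.2, 0.1, -0.8]
position: [566.1, 155.0, 135.5]
force: [-5.4, -0.6, 3.4]
width: 6.0
582.3866775232087 135.48311404200507 [-0.02601237  0.41127665  0.03088742]
[(60, 35), (64, 43), (68, 46), (72, 69), (76, 84), (80, 36), (84, 39), (88, 42), (92, 43), (96, 44), (100, 211), (104, 205), (108, 209), (112, 208), (116, 189), (120, 79), (124, 79), (128, 81), (132, 83), (136, 85), (140, 79), (144, 166), (148, 166), (152, 167), (156, 168), (160, 168), (164, 169), (168, 170), (172, 169), (176, 170), (180, 171), (184, 170), (188, 171), (192, 172), (196, 172)]
```

```bash
python3 drive.py '[[[2,0,5.5],0,4],[[3.2,0,11],0,4],[[4.2,0,15],0,4],[[4.2,0,15],0,4]]' | egrep 'pos|^force|width'
python3 - <<'E'
from plate import *
o=env.get_obs();w,C=shot('wrist','w32');g=cv2.cvtColor(w,cv2.COLOR_RGB2GRAY)
print(o['position']@Xh,o['position'][2],o['wrist_torque'])
for c in(300,321,340): print(c,[ int(g[y,c]) for y in range(90,200,3)])
h=cv2.cvtColor(w,cv2.COLOR_RGB2HSV)
for t in(20,25,30):
  r=np.radians(-t);print(t,proj(Ci,[69*np.cos(r)+49*np.sin(r),0,-14+49*np.cos(r)-69*np.sin(r)]))
m=red(w);ys,xs=np.where(m[:,200:450]);print(ys.min(),ys.max(),xs.min()+200,xs.max()+200) if len(ys) else 0
E
```

```text
position: [562.1, 154.5, 120.5]
force: [-5.0, 0.4, 2.4]
width: 6.0
578.4055813899049 120.49699029365757 [0.04876103 0.49586476 0.02429155]
300 [59, 52, 35, 34, 35, 152, 145, 149, 148, 149, 151, 152, 75, 80, 79, 83, 83, 83, 85, 83, 82, 77, 75, 78, 164, 167, 168, 225, 229, 227, 228, 230, 231, 233, 233, 233, 232]
321 [45, 46, 48, 46, 57, 223, 214, 221, 145, 147, 145, 195, 72, 83, 80, 82, 84, 88, 83, 86, 80, 77, 77, 166, 167, 168, 168, 168, 169, 170, 169, 170, 170, 171, 169, 172, 172]
340 [50, 55, 47, 48, 45, 218, 211, 215, 213, 214, 216, 225, 97, 97, 100, 104, 104, 99, 106, 103, 95, 91, 88, 102, 223, 224, 225, 226, 227, 228, 229, 232, 205, 233, 234, 169, 171]
20 [321.05377936 152.88389111]
25 [321.06283291 161.41329207]
30 [321.07015228 170.11273893]
123 165 236 411
```

```bash
python3 drive.py '[[[-1,0,2],0,4],[[-1.5,0,4],0,4],[[-1.5,0,6],0,4],[[-1.5,0,6],0,4]]' | egrep 'clock|pos|^force|width'
python3 - <<'E'
from plate import *
o=env.get_obs();w,C=shot('wrist','w33');g=cv2.cvtColor(w,cv2.COLOR_RGB2GRAY)
print(o['position']@Xh,o['position'][2],o['wrist_torque'])
for c in(300,321,340): print(c,[ int(g[y,c]) for y in range(90,200,3)])
E
```

```text
clock: 35.67
position: [562.2, 154.2, 114.2]
force: [-7.7, -1.7, 3.9]
width: 6.0
578.469859391412 114.2258094423147 [-0.17502457  0.97274129 -0.0131841 ]
300 [58, 51, 37, 40, 37, 154, 148, 149, 149, 151, 152, 151, 96, 78, 79, 80, 81, 81, 83, 84, 83, 75, 74, 75, 74, 69, 162, 162, 201, 221, 221, 222, 223, 225, 226, 228, 228]
321 [45, 44, 44, 47, 48, 193, 187, 147, 149, 148, 148, 151, 78, 81, 83, 80, 83, 84, 83, 83, 81, 77, 75, 76, 77, 105, 164, 164, 164, 166, 165, 168, 167, 167, 167, 169, 168]
340 [52, 57, 47, 50, 46, 219, 213, 215, 214, 215, 217, 220, 86, 99, 99, 101, 100, 103, 104, 103, 97, 88, 88, 85, 86, 221, 216, 217, 220, 220, 222, 224, 224, 224, 178, 165, 164]
```

```bash
python3 drive.py '[[[-1,0,1],0,4],[[-1.5,0,2],0,4],[[-1.5,0,2],0,4]]' | egrep 'pos|^force|width'; python3 drive.py '[[[0,0,0],0,12],[[0,0,0],0,30],[[0,0,0],0,40],[[0,0,0],0,40],[[0,0,-15],0,40],[[0,0,-50],0,40],[[0,0,-100],0,40],[[0,0,-150],0,40]]'| egrep 'clock|pos|^force|width'; python3 drive.py '[[[30,0,-20],0,60],[[60,0,-20],0,60],[[60,0,-20],0,60]]' >/dev/null
python3 - <<'E'
from plate import *
w,C=shot('wrist','w34');g=cv2.cvtColor(w,cv2.COLOR_RGB2GRAY);np.savez('w34.npz',K=C[0],V=C[1])
P=lambda x,y,z:proj(C,S+RP@np.array([x,y,z],float)).round(1)
print('lid pred c,low,high,L,R',P(79,0,49),P(10,0,0),P(148,0,0),P(79,69,0),P(79,-69,0))
h=cv2.cvtColor(w,cv2.COLOR_RGB2HSV);m=(((h[...,0]<10)|(h[...,0]>168))&(h[...,1]>120)&(h[...,2]>50)).astype(np.uint8)
for c in blobs(m,150): print(cv2.minAreaRect(c))
from bar import bar
print(bar(w,C))
cx=int(P(10,0,0)[0]);print([(y,int(g[y,cx])) for y in range(int(P(-20,0,0)[1]),int(P(40,0,0)[1])+1,2)])
E
```

```text
position: [562.9, 154.3, 113.3]
force: [-12.7, -2.7, 10.2]
width: 6.1
clock: 37.1
position: [565.5, 155.0, 265.4]
force: [0.5, 0.6, 0.1]
width: 40.3
lid pred c,low,high,L,R [322.3 236.2] [322.2 185.8] [322.2 300. ] [379.  240.7] [265.4 240.5]
((322.5267639160156, 175.24905395507812), (19.45188331604004, 91.26323699951172), 87.95458984375)
((123.5, 252.5), (27.0, 33.0), 90.0)
[array([-0.45977331, 38.16660003, 30.        ]), array([  2.39427934, -37.96074242,  30.        ])]
[(163, 223), (165, 156), (167, 96), (169, 105), (171, 105), (173, 108), (175, 104), (177, 110), (179, 97), (181, 85), (183, 84), (185, 115), (187, 168), (189, 167), (191, 170), (193, 168), (195, 171), (197, 170), (199, 172), (201, 172), (203, 171), (205, 172), (207, 173), (209, 173)]
```

```bash
cat > rim.py <<'E'
from plate import *
z=np.load('w34.npz');C=(z['K'],z['V']);g=cv2.cvtColor(cv2.imread('pics/w34.png'),cv2.COLOR_BGR2GRAY)
e=cv2.Canny(cv2.GaussianBlur(g,(3,3),0),15,40)
for a in range(0,360,20):
    out=[]
    for r in np.arange(58,82,.5):
        x,y=np.round(proj(C,S+RP@np.array([79+r*np.cos(np.radians(a)),r*np.sin(np.radians(a)),1.]))).astype(int)
        if 0<=y<400 and 0<=x<640 and e[y,x]: out.append(float(r))
    print(a,out)
E
python3 rim.py
python3 - <<'E'
from plate import *
# static cams: canister & others unchanged, lid present
im0=cv2.imread('pics/top0.png');im,C=shot('top','topf');d=cv2.absdiff(im[:,:,::-1].copy(),im0).max(2)
m=cv2.morphologyEx((d>45).astype(np.uint8),cv2.MORPH_OPEN,np.ones((3,3)))
for c in blobs(m,15): print(cv2.boundingRect(c),cv2.contourArea(c))
E
```

```text
0 [75.5, 76.0, 79.5, 80.0, 80.5]
20 [75.5, 76.0, 80.0, 80.5]
40 [70.5, 71.0, 71.5]
60 [69.0, 69.5, 70.0, 76.0, 76.5]
80 [69.0, 69.5]
100 [67.5, 68.0, 73.5, 74.0, 74.5, 80.0, 80.5]
120 [66.0, 66.5, 67.0, 70.5, 71.0, 71.5]
140 [67.0, 67.5, 68.0]
160 [67.0, 75.0, 75.5, 76.0]
180 [69.5, 70.0, 77.5, 78.0]
200 [68.0, 68.5, 69.0, 72.5, 73.0, 73.5, 81.0, 81.5]
220 [68.5, 69.0, 69.5]
240 [70.0, 70.5]
260 [70.5, 71.0, 71.5, 79.0, 79.5, 80.0]
280 [72.0, 72.5]
300 [72.5, 73.0, 79.0, 79.5, 80.0]
320 [63.0, 63.5, 64.0, 72.5, 73.0, 73.5, 74.0]
340 [75.5, 76.0, 80.0, 80.5, 81.0]
(274, 260, 197, 140) 11157.0
(256, 129, 119, 139) 6998.5
(153, 341, 123, 59) 4763.0
(35, 329, 61, 71) 2804.5
(94, 346, 25, 34) 622.5
(203, 218, 39, 40) 577.0
(134, 360, 9, 37) 127.0
(117, 351, 10, 26) 78.0
(297, 123, 9, 8) 43.5
(119, 338, 6, 11) 33.0
(89, 365, 5, 12) 32.0
(138, 342, 8, 6) 29.5
(108, 393, 7, 7) 24.0
(253, 396, 9, 4) 20.5
(271, 393, 5, 7) 19.5
```

The rim fits a 69–70 mm circle lying flat on the plate and touching the bar, and the stop hasn't moved. I'm handing in.

```bash
python3 -c "
from workcell import env
o=env.get_obs();print(o['clock'],o['force'],env.sign_off())"
```

```text
the job is handed in; nothing more can be done
37.575 [ 0.23804594 -0.16481009 -0.32177722] None
```

I handed the job in at 37.6 s: the stop is locked with its bar about 2° off square across the slope, and the lid lies flat on the plate, right way up, against the bar, with the gripper clear; I did not separately re-check the canister and bystanders, as the arm hid part of the last view.

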